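# Hang the bush in its own row and fold the spare peg away

### The job

Flip down the folded peg above the row of bushes of the same size as the loose one, move the loose brass bush from the spare peg onto it, setting it down gently on the bar so that it hangs there, then fold the emptied spare peg fully up against its strip again. Leave the folded peg above the other row as it is, and do not disturb the other things on the table.

Things in the scene. Friction and masses are not known exactly. Their poses are not given: they have to be found in the camera images.
- rack: Open dark steel frame, 660 mm wide, standing on the table: two feet and posts, a lower rail and a header rail (324 to 360 mm high) behind the strips. Origin on the table under its middle, in the plane of the strips' front faces, which are 200 mm apart, give or take 24 mm; -x points out to the robot's side. The header and the strips rise well above a folded peg, only 32 mm behind it, so a vertical gripper's body strikes them: come in tilted, from the robot's side above.
- bush_center (a point): The loose brass bush (plain tube ring), 50 mm outside diameter, 32 mm bore, 24 mm long, about 0.24 kg (0.16 to 0.33); this is the centre of its bore, half-way along; its x axis is the bore's axis. At the start it hangs on the flipped-down peg of the strip 'spare', its bore's centre 11 mm below the peg's axis. It can be pinched across its outside diameter from above, tilted.
- spare: The strip with nothing on its lower fixed pin; its folding peg, flipped down, holds the bush at the start. Fixed upright aluminium strip, 26 mm wide, top at 355 mm, on the rack. Origin on the table under the strip's front face; its -x axis points straight out of the rack, to the robot's side; z up.
- flip_spare (a joint): Angle of the folding peg of strip 'spare': 0 = folded, upright and parallel to the strip; pi/2 (1.571) = flipped down, level, pointing out along the strip's -x, against its stop. It stays at any angle it is left at (hinge friction 0.06 N m, about 0.7 N at the ball); no spring. The hinge axis is level, along the strip's y.
- spare_hinge (a point): Hinge axis of that peg, 165 mm above the table and 32 mm out from the strip's front face.
- spare_ball (a point): Centre of the steel ball, 18 mm in diameter, at the free end of that peg, 85 mm from the hinge axis. The peg between is a round bar, 10 mm in diameter.
- large: The strip whose lower fixed pin (85 mm high, 105 mm long) carries three bushes of 50 mm diameter, the same as the loose one; they are fixed. Its folding peg is folded at the start. Fixed upright aluminium strip, 26 mm wide, top at 355 mm, on the rack. Origin on the table under the strip's front face; its -x axis points straight out of the rack, to the robot's side; z up.
- flip_large (a joint): Angle of the folding peg of strip 'large': 0 = folded, upright and parallel to the strip; pi/2 (1.571) = flipped down, level, pointing out along the strip's -x, against its stop. It stays at any angle it is left at (hinge friction 0.06 N m, about 0.7 N at the ball); no spring. The hinge axis is level, along the strip's y.
- large_hinge (a point): Hinge axis of that peg, 165 mm above the table and 32 mm out from the strip's front face.
- large_ball (a point): Centre of the steel ball, 18 mm in diameter, at the free end of that peg, 85 mm from the hinge axis. The peg between is a round bar, 10 mm in diameter.
- large_mid (a point): Point on that peg's axis, 50 mm from the hinge; its z axis runs along the peg towards the ball, its x axis points into the strip when the peg is folded and up when it is flipped down.
- small: The strip whose lower fixed pin carries three smaller bushes, 36 mm in diameter, fixed. Its folding peg is folded at the start and is to stay so. Fixed upright aluminium strip, 26 mm wide, top at 355 mm, on the rack. Origin on the table under the strip's front face; its -x axis points straight out of the rack, to the robot's side; z up.
- flip_small (a joint): Angle of the folding peg of strip 'small': 0 = folded, upright and parallel to the strip; pi/2 (1.571) = flipped down, level, pointing out along the strip's -x, against its stop. It stays at any angle it is left at (hinge friction 0.06 N m, about 0.7 N at the ball); no spring. The hinge axis is level, along the strip's y.
- small_hinge (a point): Hinge axis of that peg, 165 mm above the table and 32 mm out from the strip's front face.
- small_ball (a point): Centre of the steel ball, 18 mm in diameter, at the free end of that peg, 85 mm from the hinge axis. The peg between is a round bar, 10 mm in diameter.
- bush: The same loose bush; origin at the same point.
- peg_large: The folding peg of the strip 'large'; origin on its hinge axis, z along the peg to the ball.
- nipple: Bystander: loose brass hose nipple standing on the table between the strips, 34 mm across, 40 mm high; origin under its foot.
- tape: Bystander: white roll of tape lying on the table between the strips, 48 mm across, 19 mm high; origin under its centre.
- wrench: Bystander: steel wrench lying in front of the rack.
- sealant: Bystander: white bottle, 52 mm across, 150 mm high, standing behind the rack; origin under its centre.
- carton: Bystander: cardboard box 110 x 80 x 60 mm on the left; origin under its centre.
- bin: Bystander: loose green open bin 130 x 90 x 60 mm on the right; origin under its centre.
- jar: Bystander: clear jar 60 mm across, 70 mm high, in front of the rack; origin under its centre.
There are look-alikes about, which are no part of the job. What is shaped like the bush but blue or pink is not meant.

How it is judged:
On the way, in this order (a step that is already met when the one before it is completed fails the run):
1. the peg above the row of equal size is flipped down level (value of joint flip_large above 1.45 rad), for 0.2 s.
2. the bush hangs on that peg, its bore resting on the bar (value of joint flip_large above 1.45 rad and z of bush_center in the frame of large_mid between -0.045 and 0.032 m and x of bush_center in the frame of large_mid between -0.016 and -0.006 m and y of bush_center in the frame of large_mid between -0.008 and 0.008 m), for 0.3 s.
3. the emptied spare peg is folded up (value of joint flip_spare below 0.15 rad), for 0.2 s.
At the end, for the whole second after the job is handed in: Bush released and still on the 'large' peg (over 1.45 rad): bore centre within 8 mm sideways of the peg axis, 6 to 16 mm below it, 5 to 82 mm from the hinge; spare peg folded (under 0.15 rad), small row's peg still folded (under 0.2 rad) (all of step 2 and value of joint flip_small below 0.2 rad and value of joint flip_spare below 0.15 rad and velocity of joint each of flip_spare, flip_large below 0.05 rad/s); the robot touches nothing.
It fails at once if the bush is pressed or dropped hard on its new peg (over 35 N) (contact force between bush and peg_large above 35 N).
It fails at once if the peg above the row of smaller bushes is flipped out (over 0.5 rad) (value of joint flip_small above 0.5 rad).
It fails at once if a bystander is moved by more than 40 mm (distance of any of nipple, tape, wrench, sealant, carton, bin, jar from where it was at the start of the episode above 0.04 m).
It also fails if it takes over 72 s, if anything falls off the work surface, if the arm or the gripper's body presses on something with over 40 N, if the wrist force passes 120 N, or if a joint passes its speed limit or range.

### The arm

A 6-joint arm with a two-finger parallel gripper is mounted at the origin on the work surface. World frame = base frame: x ahead of the robot, y to its left, z up, the work surface at z = 0. Lengths are in m, angles in rad, forces in N, time in s.
With the tool pointing down it reaches from about 0.35 to 0.975 m from the base axis. Payload 4.9 kg.
Tool frame: the origin (TCP) lies at the very end of the fingers, on their centre line; the grasp point (between the pads) lies 19 mm behind it (manip.grip_depth is the distance from the TCP to the grasp point, in m); z points along the fingers, x is the direction in which the jaws open and shut, and the axes are right-handed (so a half turn about z gives the same grasp; the last joint's range is limited). The gripper opens to 85 mm and grips with 20 to 120 N. Pads are 22 mm wide; open, the fingers measure 114 mm over their backs; the gripper's body (76 mm by 85 mm) begins 54 mm behind the grasp point. The pads swing forward as they close: fully open they stand 13 mm farther back than shut.
Start: joints at [1.012, 0.053, 1.613, -0, 1.476, -0.119], TCP at [0.266, 0.566, 0.231] pointing down, gripper open.
Joint ranges: [-3.01, 3.01], [-1.01, 2.22], [0.06, 2.58], [-1.02, 4.17], [0.09, 2.62], [-3.14, 3.14]. Speed limits (rad/s): [2.57, 2.57, 3.14, 3.14, 3.14, 3.14].

### API

Orientations are given as a unit quaternion [w, x, y, z].
In Python, from plant import manip gives the robot as it stands. The module is installed in compiled form; this text tells all that it offers.
- The arm moves only by the shell command python3 -m crank 'ROWS' [OPENING]. ROWS is JSON, a list of rows, each a list of 4 numbers: the shift along the tool's x, y, z in cm, then the turn about the tool's z in units of 6 degrees (1.0 is 6 degrees). A call has 1 to 10 rows; each row shifts and turns the commanded pose from where the row before left it, along the tool's axes as they then stand; what a row does not reach is not made up. A row lasts 1/12 s, in which the tool goes at most 41.7 mm and 7.16 degrees, less where a joint would pass 70% of its speed; a pose out of reach is approached as far as the arm can. A call with a gripper value outside its range is refused whole. OPENING is the opening, from 0 (shut) to 1 (fully open), set as the call begins (- or left out, the last holds). The fingers move at their own pace and stop on an object; the grip force is fixed at half the most. Time passes only in rows, so rows that do not move let the fingers close. It gives the time, the measured TCP pose, the force and the opening at its end, in the units of the state.
- manip.state(): the state, without advancing time (a new reading comes with each control period).
- manip.grab_frame(name): name is "scene" or "top" or "wrist"; returns a dict with "img" (480x640x3 uint8, red, green, blue), "intrinsics" (3x3 intrinsics, pixels), "D" ([k1, k2, p1, p2, k3] as OpenCV has them; the pictures are not rectified), "position" and "orientation" of the camera in the world. Camera axes: x right, y up, looking along -z (the intrinsics and any distortion apply to the point x, -y, -z); pixel columns grow to the right and rows downward; lengths in m; the calibration is good to about 2 mm. A picture is of the moment at which its call begins. There is no depth.
- manip.job_done(): hands the job in, once; it reports no verdict.
The state is a dict: "time": time; "joint_pos": joint angles; "joint_vel": joint speeds; "joint_efforts": joint torques, N m; "tool_pos": TCP position; "tool_rot": TCP orientation; "contact_force": force on the tool from outside, world axes, zero at the start; "ft_torque": the same for the moment, N m; "gripper_width": opening from 0.0 (shut) to 1.0 (fully open).
Only numpy, scipy, OpenCV 4.12 (cv2) and the standard library are available. Lean on these libraries where they do the work, as an engineer would, in place of code of your own. Each camera call takes 0.05 s, during which the arm holds its last target.

## Working session

There is one attempt and no reset: what is moved stays moved. The work goes in short steps, Python scripts to look and compute and a shell command to move; the robot and the scene stay as the last step left them, time stands still between calls to the robot, and variables do not carry over. Pictures are saved under pics/ and viewed, and the job is handed in when it is done.

```bash
mkdir -p pics; ls
python3 - <<'E'
from plant import manip
import cv2,numpy as np
print(manip.state())
for n in ("scene","top","wrist"):
    f=manip.grab_frame(n)
    cv2.imwrite(f"pics/{n}0.png",f["img"][:,:,::-1])
    print(n,f["intrinsics"],f["D"],f["position"],f["orientation"])
E
```

```text
pics
{'time': 0.0, 'joint_pos': array([ 1.01199528e+00,  5.33328108e-02,  1.61428280e+00,  3.94060235e-06,
        1.47600918e+00, -1.19012548e-01]), 'joint_vel': array([ 8.71563145e-04, -1.09271066e-03, -2.33550512e-04, -6.60200482e-05,
       -2.20667339e-03, -8.57160853e-04]), 'joint_efforts': array([ 7.10676904e-04, -3.93671143e+01, -3.70179892e+01, -1.11467423e-04,
        7.09979635e-03, -4.05093635e-05]), 'tool_pos': array([0.26576699, 0.56499356, 0.23008462]), 'tool_rot': array([ 4.36973152e-04,  8.44318354e-01,  5.35840914e-01, -9.17308236e-04]), 'contact_force': array([ 0.14827058, -0.14018044, -0.05396668]), 'ft_torque': array([-0.03214239, -0.04222533,  0.00583836]), 'gripper_width': 0.997577420604233}
scene [[510.28575915   0.         316.43400725]
 [  0.         510.28575915 233.89735543]
 [  0.           0.           1.        ]] [-0.07229804  0.          0.          0.          0.        ] [ 1.1539734  -0.62851085  0.78349323] [0.82328035 0.42313451 0.177066   0.33438644]
top [[573.78445272   0.         323.68744213]
 [  0.         573.78445272 236.50670754]
 [  0.           0.           1.        ]] [-0.1093792  0.         0.         0.         0.       ] [ 0.19444691 -0.02637996  1.61091477] [-0.69561436 -0.07913859  0.08269603  0.7092384 ]
wrist [[355.32147247   0.         319.4178736 ]
 [  0.         355.32147247 237.63959073]
 [  0.           0.           1.        ]] [-0.07207477  0.          0.          0.          0.        ] [0.20341381 0.59492039 0.37269716] [ 0.83597842 -0.1176035  -0.07266667  0.53106408]
```

View pics/scene0.png

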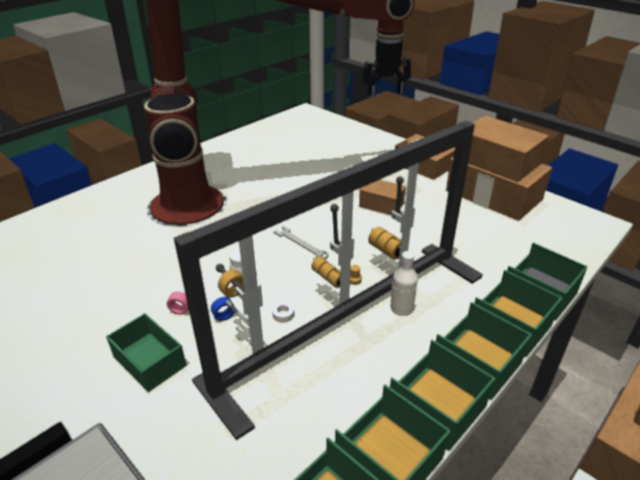

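View pics/top0.png

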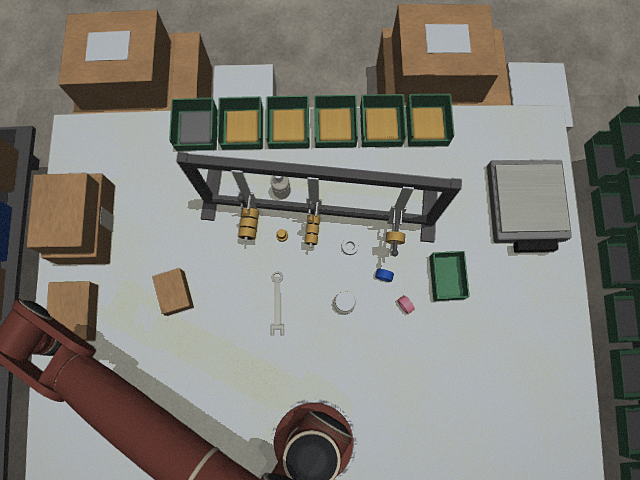

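View pics/wrist0.png

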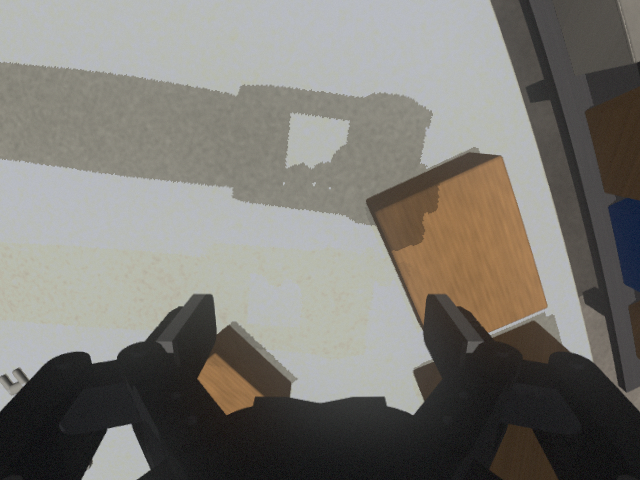

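Run:
```python
import cv2
t=cv2.imread("pics/top0.png");s=cv2.imread("pics/scene0.png")
cv2.imwrite("pics/t_l.png",cv2.resize(t[150:260,170:330],None,fx=5,fy=5,interpolation=cv2.INTER_CUBIC))
cv2.imwrite("pics/t_r.png",cv2.resize(t[150:290,330:490],None,fx=4.3,fy=4.3,interpolation=cv2.INTER_CUBIC)[:600,:800])
cv2.imwrite("pics/s_l.png",cv2.resize(s[220:370,160:310],None,fx=4,fy=4,interpolation=cv2.INTER_CUBIC))
cv2.imwrite("pics/s_r.png",cv2.resize(s[160:310,290:440],None,fx=4,fy=4,interpolation=cv2.INTER_CUBIC))
```

```text
(no output)
```

View pics/t_l.png

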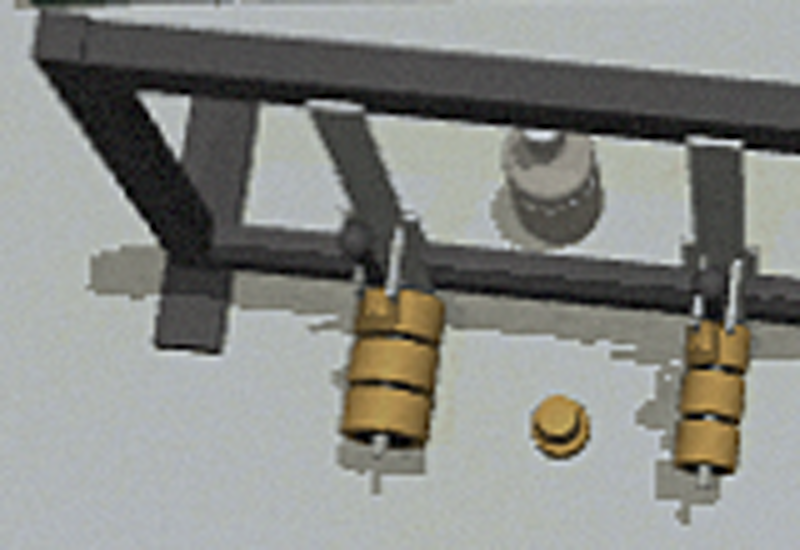

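View pics/t_r.png

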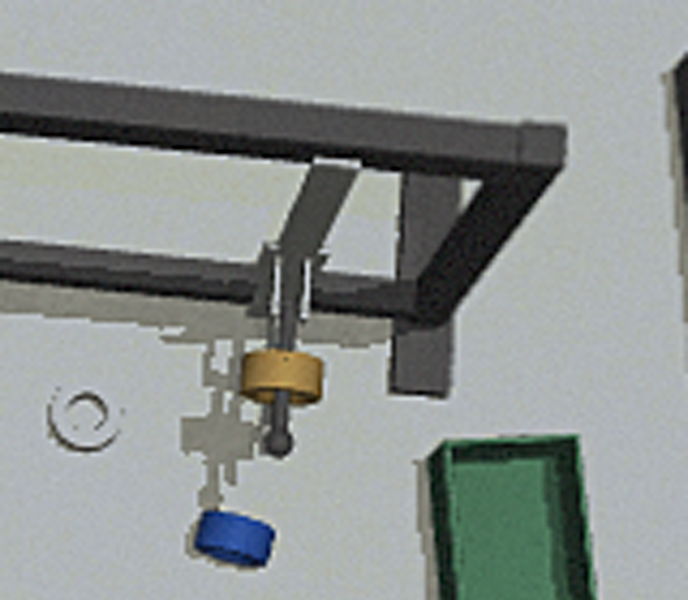

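View pics/s_l.png

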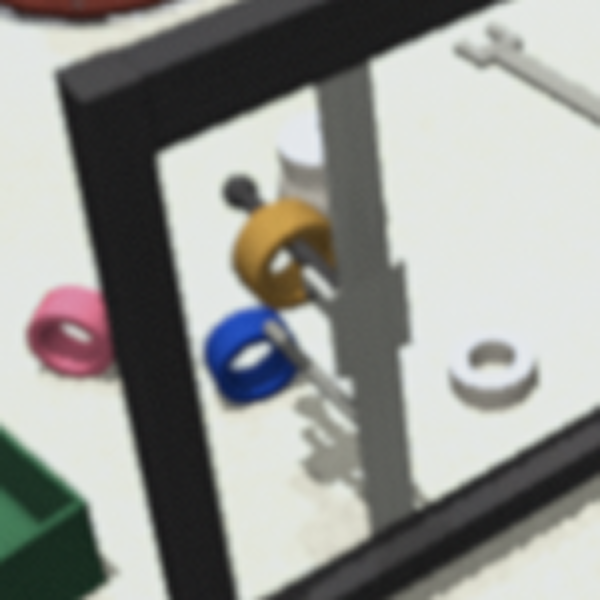

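View pics/s_r.png

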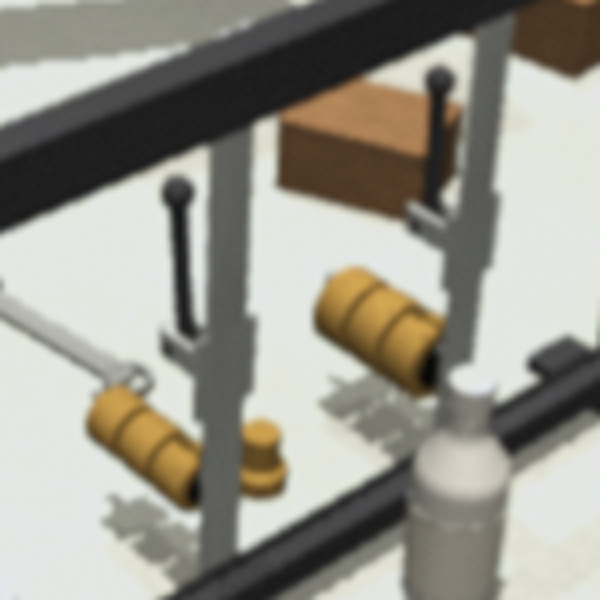

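```bash
cat > h.py <<'E'
import numpy as np,cv2
from scipy.spatial.transform import Rotation as R
from scipy.optimize import least_squares
from plant import manip
def rot(q): return R.from_quat(q,scalar_first=True)
CAM={}
for n in("scene","top"):
    f=manip.grab_frame(n); f.pop("img"); CAM[n]=f
def proj(f,P):
    p=rot(f["orientation"]).inv().apply(np.atleast_2d(P)-f["position"])*[1,-1,-1]
    return cv2.projectPoints(p,np.zeros(3),np.zeros(3),np.array(f["intrinsics"]),np.array(f["D"]))[0][:,0]
def ray(f,uv):
    u=cv2.undistortPoints(np.array([[uv]],float),np.array(f["intrinsics"]),np.array(f["D"]))[0,0]
    return rot(f["orientation"]).apply([u[0],-u[1],-1])
def atz(f,uv,z):
    d=ray(f,uv); p=np.array(f["position"]); return p+d*(z-p[2])/d[2]
def tri(obs):
    return least_squares(lambda X:np.concatenate([(proj(f,X)[0]-uv) for f,uv in obs]),[0.5,0,.2])
E
python3 - <<'E'
from h import *
S,T=CAM["scene"],CAM["top"]
O={"spare":((220,267.5),(394.4,252.3),.165),"small":((334.2,208),(311.8,206.4),.25),"large":((399.5,180),(241,197.4),.25)}
for k,(s,t,z) in O.items():
    r=tri([(S,s),(T,t)]);print(k,r.x.round(4),r.fun.round(1),atz(T,t,z).round(4),atz(S,s,z).round(4))
# pins: strip tops, header corners
for n,uv in dict(strT_l=(170+335/5,150+106/5),strT_s=(170+716/5,150+143/5),strT_p=(330+337/4.3,150+163/4.3)).items(): print(n,atz(T,uv,.355))
for n,uv in dict(hl=(170+35/5,150+60/5),hr=(330+565/4.3,150+165/4.3)).items(): print(n,atz(T,uv,.36))
# hinges? bush
print("bush top", atz(T,(330+282/4.3,150+375/4.3),.179))
E
```

```text
spare [ 0.4859 -0.2192  0.1659] [ 0.3 -0.   0.4  0.2] [ 0.4867 -0.2184  0.165 ] [ 0.4846 -0.2191  0.165 ]
small [ 0.5886 -0.0091  0.2496] [ 0.2 -0.   0.2  0.2] [ 0.5889 -0.0086  0.25  ] [ 0.5889 -0.01    0.25  ]
large [0.6149 0.1661 0.2509] [ 0.2 -0.1  0.2  0.2] [0.6156 0.1667 0.25  ] [0.6138 0.1669 0.25  ]
strT_l [0.64682155 0.16212545 0.355     ]
strT_s [ 0.62507943 -0.01420617  0.355     ]
strT_p [ 0.59873123 -0.23280576  0.355     ]
hl [0.67111242 0.30243263 0.36      ]
hr [ 0.59415771 -0.35481816  0.36      ]
bush top [ 0.52331631 -0.22147679  0.179     ]
```

```bash
cat >> h.py <<'E'
a=-0.117
ou=np.array([-np.cos(a),-np.sin(a),0]); la=np.array([-np.sin(a),np.cos(a),0])
def need(target,yawdeg=None):
    s=manip.state(); r=rot(s["tool_rot"]); M=r.as_matrix()
    yaw=np.degrees(np.arctan2(M[1,0],M[0,0]))
    print("t",round(s["time"],2),"tcp",s["tool_pos"].round(4),"yaw",yaw.round(2),"F",s["contact_force"].round(1),"grip",round(s["gripper_width"],3),"zax",M[:,2].round(3))
    print("shift cm tool:",(r.inv().apply(np.array(target)-s["tool_pos"])*100).round(2), "" if yawdeg is None else ("turn units",round(-(yawdeg-yaw)/6,2)))
E
python3 -m crank '[[0,0,-0.7,1],[0,0,-0.7,1],[0,0,-0.7,1],[0,0,-0.7,1],[0,0,-0.7,1],[0,0,-0.7,1],[0,0,-0.7,1],[0,0,-0.7,1],[0,0,-0.7,1],[0,0,-0.7,1]]' 1
python3 -m crank '[[0,0,0,1],[0,0,0,0.9],[0,0,0,0],[0,0,0,0]]'
python3 -c "
from h import *
need([.586,.170,.31],-6.7)
need([.546,.175,.31],-6.7)"
```

```text
time: 1.08
tool_pos: [0.266, 0.5654, 0.3014]
tool_rot: [0.0, 0.999, 0.039, -0.0]
contact_force: [0.3, 0.3, 1.1]
gripper_width: 0.994
time: 1.42
tool_pos: [0.266, 0.5654, 0.3011]
tool_rot: [0.0, 0.998, -0.056, -0.0]
contact_force: [0.8, 0.2, -0.2]
gripper_width: 0.998
t 1.52 tcp [0.266  0.5654 0.301 ] yaw -6.49 F [-0.1 -0.  -0.3] grip 0.998 zax [-0. -0. -1.]
shift cm tool: [36.26 35.67 -0.89] ('turn units', np.float64(0.03))
t 1.52 tcp [0.266  0.5654 0.301 ] yaw -6.49 F [-0.1 -0.  -0.3] grip 0.998 zax [-0. -0. -1.]
shift cm tool: [32.23 35.63 -0.89] ('turn units', np.float64(0.03))
```

```bash
python3 -m crank '[[2,2.7,0,0],[2,2.7,0,0],[2,2.7,0,0],[2,2.7,0,0],[2,2.7,0,0],[2,2.7,0,0],[2,2.7,0,0],[2,2.7,0,0],[2,2.7,0,0],[2,2.7,-0.9,0]]'
python3 -m crank '[[2.5,2.2,0,0],[2.5,2.2,0,0],[2.5,2.2,0,0],[2.5,2,0,0],[2.2,0,0,0],[0,0,0,0],[0,0,0,0],[0,0,0,0]]'
python3 -c "
from h import *
need([.586,.170,.31],-6.7)
for n in ('wrist','scene'):
    f=manip.grab_frame(n); cv2.imwrite(f'pics/{n}1.png',f['img'][:,:,::-1])"
```

```text
time: 2.35
tool_pos: [0.4334, 0.2724, 0.3084]
tool_rot: [0.001, 0.998, -0.057, -0.001]
contact_force: [0.1, 0.4, -0.5]
gripper_width: 0.999
time: 3.02
tool_pos: [0.5446, 0.1752, 0.3101]
tool_rot: [-0.0, 0.998, -0.057, -0.0]
contact_force: [-0.4, -0.2, 0.4]
gripper_width: 1.003
t 3.12 tcp [0.5443 0.1755 0.3104] yaw -6.51 F [0.1 0.  0.2] grip 0.993 zax [ 0.  0. -1.]
shift cm tool: [4.21 0.08 0.04] ('turn units', np.float64(0.03))
```

View pics/wrist1.png

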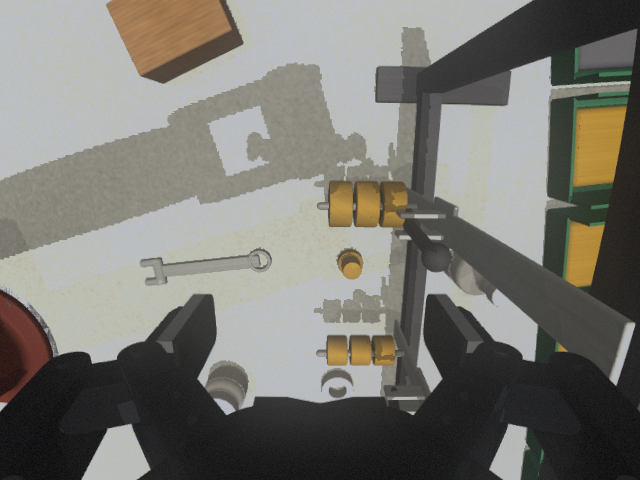

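View pics/scene1.png

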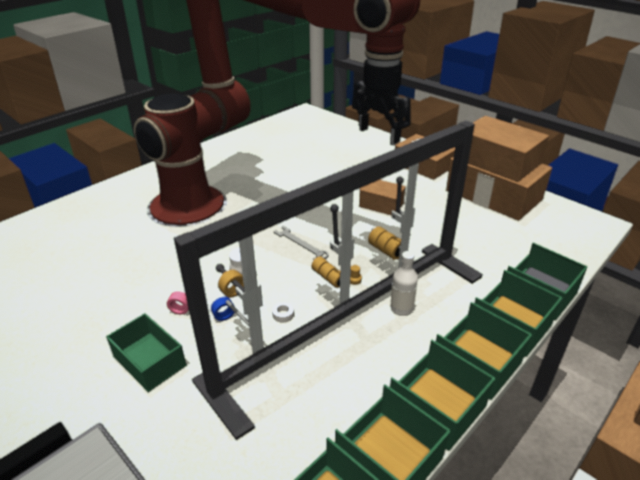

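Run:
```python
from h import *
f=manip.grab_frame('wrist');im=f['img'][:,:,::-1]
cv2.imwrite('pics/w1c.png',cv2.resize(im[180:380,380:640],None,fx=3,fy=3,interpolation=cv2.INTER_CUBIC))
print(f['position'])
print('ball',atz(f,(436,256.5),.25))
for uv in ((628,322),(585,352)): print(atz(f,uv,.355))
print(proj(f,np.array([.615,.1665,.25])))
```

```text
[0.55254043 0.24438159 0.45309479]
ball [0.61524997 0.16677156 0.25      ]
[0.64795835 0.17592694 0.355     ]
[0.63358355 0.1666646  0.355     ]
[[435.60344424 256.96444167]]
```

View pics/w1c.png

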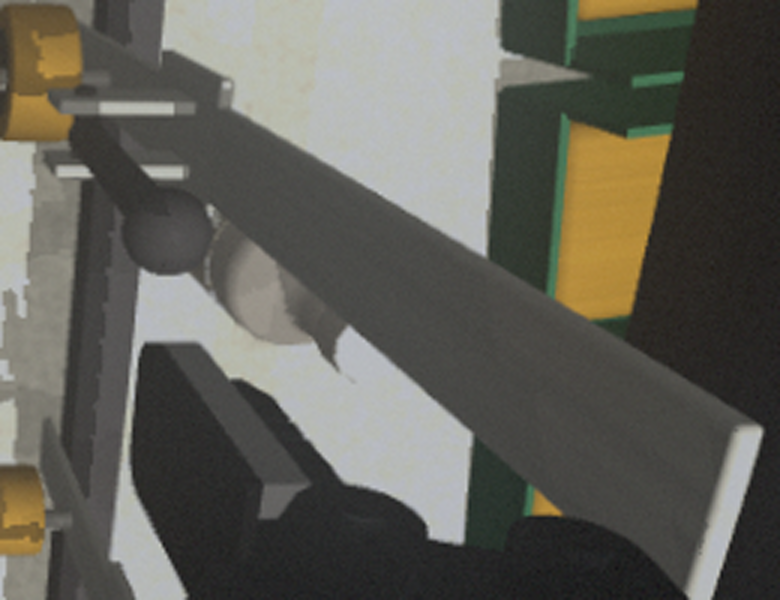

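```bash
python3 -m crank '[[1.5,0,0,0],[1.5,0.1,0,0],[1.2,0,0,0],[0,0,0,0],[0,0,1,0],[0,0,1,0],[0,0,1,0],[0,0,0,0],[0,0,0,0]]'
python3 -c "
from h import *
need([.586,.170,.21],-6.7)
for n in ('wrist','scene'):
    f=manip.grab_frame(n); cv2.imwrite(f'pics/{n}2.png',f['img'][:,:,::-1])
f=f['img'][50:250,300:500,::-1];cv2.imwrite('pics/scene2c.png',cv2.resize(f,None,fx=3,fy=3))"
```

```text
time: 4.12
tool_pos: [0.5894, 0.1694, 0.3009]
tool_rot: [-0.001, 0.998, -0.058, 0.012]
contact_force: [-32.0, -5.6, 50.6]
gripper_width: 1.001
t 4.22 tcp [0.5894 0.1694 0.3009] yaw -6.63 F [-30.6  -5.9  50.6] grip 0.997 zax [ 0.024  0.001 -1.   ]
shift cm tool: [-0.56  0.01  9.08] ('turn units', np.float64(0.01))
```

View pics/wrist2.png

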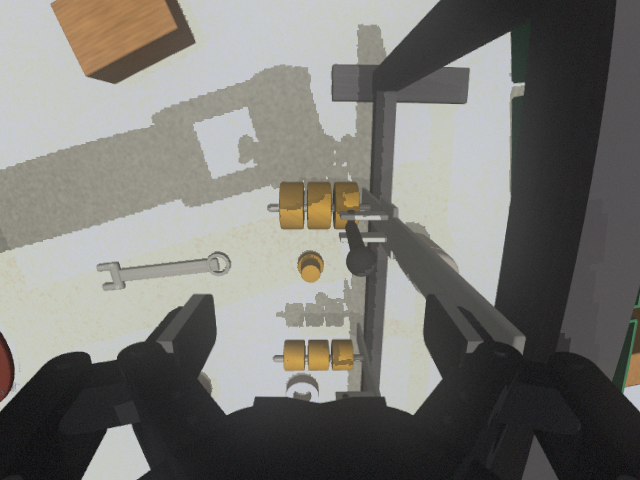

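View pics/scene2c.png

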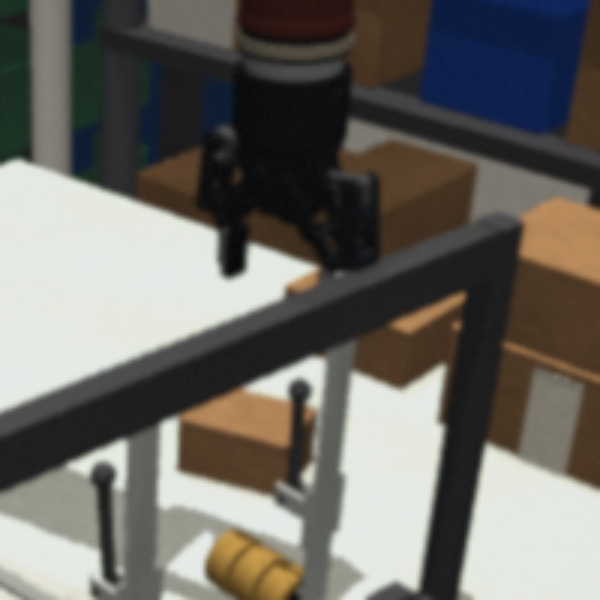

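```bash
python3 -m crank '[[0,0,-1,0],[0,0,-1,0],[0,0,-2,0],[-2.5,0,-1,0],[-2.5,0,0,0],[0,0,0,0],[0,0,0,0],[0,0,0,0],[0,0,0,0],[0,0,0,0]]' 0
python3 -m crank '[[0,0,0,0],[0,0,0,0],[0,0,0,0]]'
python3 -c "
from h import *
need(np.array([.615,.1667,.29])+ou*.0125,-6.7)
for n in ('wrist','scene'):
    f=manip.grab_frame(n); cv2.imwrite(f'pics/{n}3.png',f['img'][:,:,::-1])
f=f['img'][50:250,300:500,::-1];cv2.imwrite('pics/scene3c.png',cv2.resize(f,None,fx=3,fy=3))"
```

```text
time: 5.15
tool_pos: [0.5372, 0.1747, 0.3294]
tool_rot: [0.0, 0.998, -0.058, -0.001]
contact_force: [0.3, -0.1, 0.5]
gripper_width: 0.001
time: 5.4
tool_pos: [0.5372, 0.1747, 0.3301]
tool_rot: [0.0, 0.998, -0.058, -0.0]
contact_force: [-0.6, -0.4, -0.3]
gripper_width: -0.001
t 5.5 tcp [0.5371 0.1748 0.3302] yaw -6.6 F [-0.1 -0.9 -0.5] grip -0.002 zax [-0. -0. -1.]
shift cm tool: [ 6.58 -0.1   4.02] ('turn units', np.float64(0.02))
```

View pics/wrist3.png

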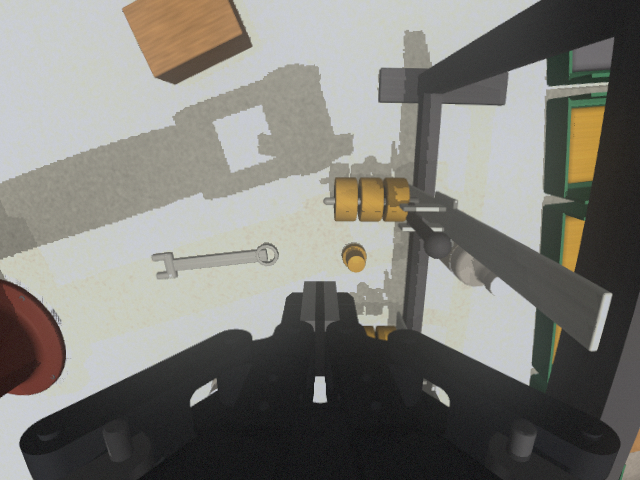

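View pics/scene3c.png

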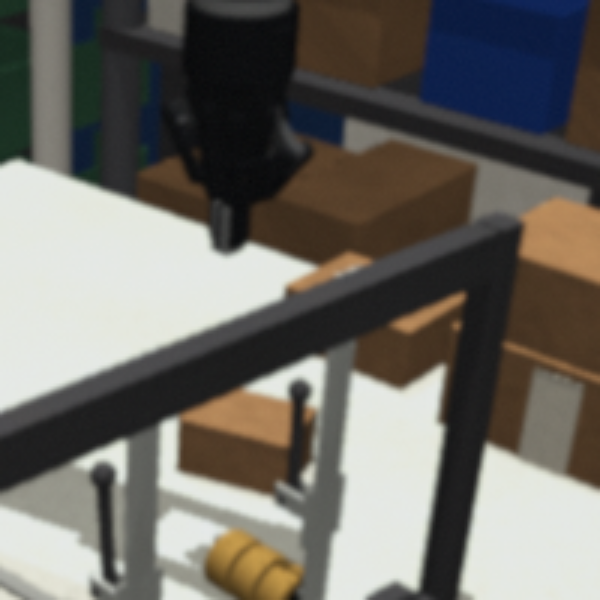

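```bash
python3 -m crank '[[0,0,0,-1],[0,0,0,-1],[0,0,0,-1],[0,0,0,-1],[0,0,0,-1],[0,0,0,-1],[0,0,0,-1],[0,0,0,-1],[0,0,0,-1],[0,0,0,-1]]' 0.1
python3 -m crank '[[0,0,0,-1],[0,0,0,-1],[0,0,0,-1],[0,0,0,-1],[0,0,0,-1],[0,0,0,0],[0,0,0,0]]'
python3 -c "
from h import *
need(np.array([.615,.1667,.30])+ou*.0095,83.3)
f=manip.grab_frame('wrist'); cv2.imwrite(f'pics/wrist4.png',f['img'][:,:,::-1])
f=manip.grab_frame('scene')['img'][50:250,300:500,::-1];cv2.imwrite('pics/scene4c.png',cv2.resize(f,None,fx=3,fy=3))"
```

```text
time: 6.43
tool_pos: [0.537, 0.1748, 0.3303]
tool_rot: [0.0, 0.892, 0.452, 0.0]
contact_force: [-0.0, -0.0, -0.0]
gripper_width: 0.099
time: 7.02
tool_pos: [0.537, 0.1748, 0.3304]
tool_rot: [0.0, 0.748, 0.664, 0.0]
contact_force: [-0.0, -0.2, -0.1]
gripper_width: 0.097
t 7.12 tcp [0.537  0.1748 0.3303] yaw 83.29 F [ 0.8 -0.3  0.2] grip 0.103 zax [ 0.  0. -1.]
shift cm tool: [0.11 6.89 3.03] ('turn units', np.float64(-0.0))
```

View pics/wrist4.png

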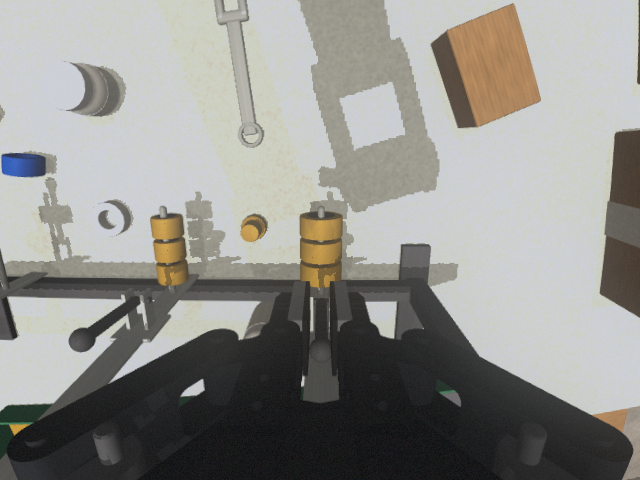

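View pics/scene4c.png

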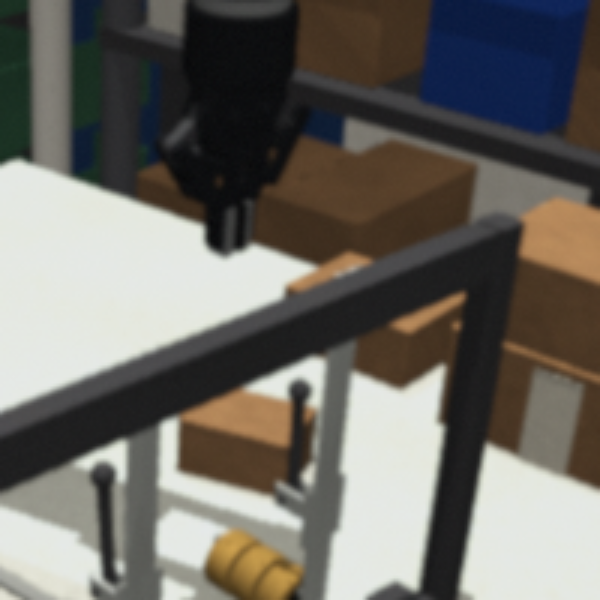

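```bash
python3 -m crank '[[0.1,2.3,0,0],[0,2.3,0,0],[0,2.3,0.5,0],[0,0,1,0],[0,0,1,0],[0,0,0.5,0],[0,0,0,0],[0,0,0,0],[0,0,0,0],[0,0,0,0]]'
python3 -m crank '[[0,0,0.5,0],[0,0,0.5,0],[0,0,0,0],[0,0,0,0],[0,0,0,0]]'
python3 -m crank '[[0,0,0.5,0],[0,0,0.5,0],[0,0,0,0],[0,0,0,0],[0,0,0,0]]'
python3 -c "
from h import *
need(np.array([.615,.1667,.26])+ou*.0095,83.3)"
```

```text
time: 8.05
tool_pos: [0.6056, 0.1681, 0.3014]
tool_rot: [0.0, 0.747, 0.665, 0.001]
contact_force: [-0.4, 0.5, 0.2]
gripper_width: 0.101
time: 8.47
tool_pos: [0.6056, 0.1678, 0.2901]
tool_rot: [-0.0, 0.747, 0.665, -0.0]
contact_force: [0.6, -0.1, 0.3]
gripper_width: 0.103
time: 8.88
tool_pos: [0.6056, 0.1678, 0.2801]
tool_rot: [-0.0, 0.747, 0.665, -0.0]
contact_force: [0.4, -0.1, -0.4]
gripper_width: 0.102
t 8.98 tcp [0.6058 0.1679 0.2805] yaw 83.4 F [-0.5  0.6 -1. ] grip 0.098 zax [ 0.  0. -1.]
shift cm tool: [-0.01 -0.02  2.05] ('turn units', np.float64(0.02))
```

```bash
python3 -m crank '[[0,0,0.4,0],[0,0,0.4,0],[0,0,0,0],[0,0,0,0],[0,0,0,0]]'
python3 -m crank '[[0,0,0.4,0],[0,0,0.3,0],[0,0,0,0],[0,0,0,0],[0,0,0,0]]'
```

```text
time: 9.4
tool_pos: [0.6056, 0.1679, 0.2722]
tool_rot: [-0.0, 0.747, 0.665, -0.0]
contact_force: [0.1, -0.4, -0.2]
gripper_width: 0.102
time: 9.82
tool_pos: [0.6056, 0.1679, 0.2652]
tool_rot: [-0.0, 0.747, 0.665, -0.0]
contact_force: [-0.6, 0.4, -0.3]
gripper_width: 0.095
```

```bash
python3 -m crank '[[0,0,-1,0],[0,0,-1,0],[0,0,0,0],[0,0,0,0],[0,0,0,0]]' 0.4
python3 -m crank '[[0,0,1,0],[0,0,1,0],[0,0,0.5,0],[0,0,0.5,0],[0,0,0,0],[0,0,0,0],[0,0,0,0]]'
python3 -m crank '[[0,0,0.5,0],[0,0,0.5,0],[0,0,0,0],[0,0,0,0],[0,0,0,0]]'
python3 -c "
from h import *
need(np.array([.615,.1667,.243])+ou*.0095,83.3)
f=manip.grab_frame('wrist'); cv2.imwrite(f'pics/wrist5.png',f['img'][:,:,::-1])"
```

```text
time: 10.23
tool_pos: [0.6059, 0.1679, 0.2859]
tool_rot: [0.0, 0.747, 0.665, 0.0]
contact_force: [-0.4, -0.2, 1.4]
gripper_width: 0.401
time: 10.82
tool_pos: [0.6058, 0.1679, 0.2555]
tool_rot: [0.0, 0.747, 0.665, 0.0]
contact_force: [-0.6, 0.1, 0.1]
gripper_width: 0.402
time: 11.23
tool_pos: [0.6056, 0.1679, 0.2452]
tool_rot: [-0.0, 0.747, 0.665, -0.0]
contact_force: [0.0, -0.0, 0.4]
gripper_width: 0.397
t 11.33 tcp [0.6058 0.1679 0.2456] yaw 83.4 F [ 0.1  0.5 -0.4] grip 0.399 zax [ 0.  0. -1.]
shift cm tool: [-0.01 -0.02  0.26] ('turn units', np.float64(0.02))
```

View pics/wrist5.png

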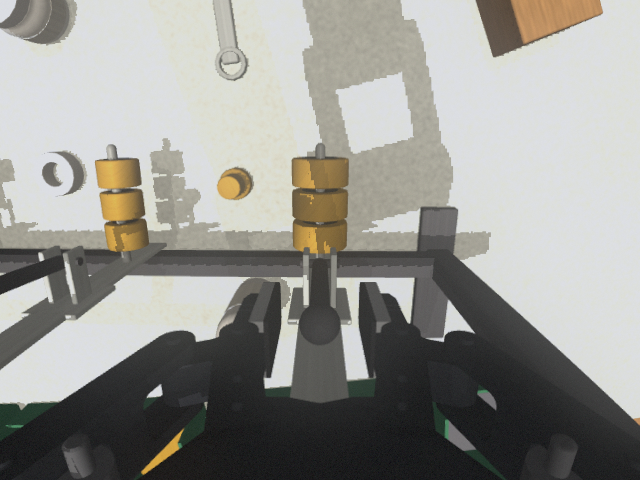

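```bash
python3 -m crank '[[0,0,0.3,0],[0,0,0.3,0],[0,0,0,0],[0,0,0,0]]'
python3 -m crank '[[0,0,0,0],[0,0,0,0],[0,0,0,0],[0,0,0,0],[0,0,0,0],[0,0,0,0],[0,0,0,0],[0,0,0,0]]' 0
python3 -c "
from h import *
need(np.array([.615,.1667,.243])+ou*.0095,83.3)
f=manip.grab_frame('wrist'); cv2.imwrite(f'pics/wrist6.png',f['img'][:,:,::-1])"
```

```text
time: 11.72
tool_pos: [0.6054, 0.1678, 0.2387]
tool_rot: [-0.0, 0.747, 0.665, -0.0]
contact_force: [-0.6, 0.5, 0.8]
gripper_width: 0.395
time: 12.38
tool_pos: [0.6057, 0.1679, 0.2395]
tool_rot: [0.0, 0.747, 0.665, 0.0]
contact_force: [-0.8, 0.3, 1.3]
gripper_width: 0.161
t 12.48 tcp [0.6057 0.1679 0.2395] yaw 83.4 F [-1.1  0.1  2.1] grip 0.162 zax [ 0.  0. -1.]
shift cm tool: [-0.01 -0.01 -0.35] ('turn units', np.float64(0.02))
```

View pics/wrist6.png

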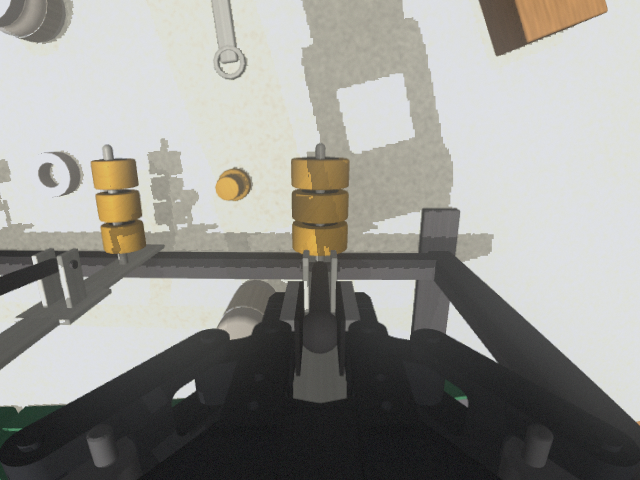

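```bash
python3 -m crank '[[0,-0.7,0.05,0],[0,-0.8,0.1,0],[0,-0.7,0.14,0],[0,-0.7,0.25,0],[0,-0.7,0.3,0],[0,-0.65,0.3,0],[0,0,0,0],[0,0,0,0]]'
python3 -c "
from h import *
need([.5,.17,.2],83.3)
f=manip.grab_frame('wrist'); cv2.imwrite(f'pics/wrist7.png',f['img'][:,:,::-1])
f=manip.grab_frame('scene')['img'][50:250,300:500,::-1];cv2.imwrite('pics/scene7c.png',cv2.resize(f,None,fx=3,fy=3))"
```

```text
time: 13.2
tool_pos: [0.5627, 0.1727, 0.2275]
tool_rot: [-0.0, 0.747, 0.665, -0.0]
contact_force: [0.1, -0.1, 0.6]
gripper_width: -0.004
t 13.3 tcp [0.5635 0.1727 0.228 ] yaw 83.4 F [ 0.2 -0.1  0.4] grip -0.001 zax [ 0. -0. -1.]
shift cm tool: [-1.   -6.28  2.8 ] ('turn units', np.float64(0.02))
```

View pics/wrist7.png

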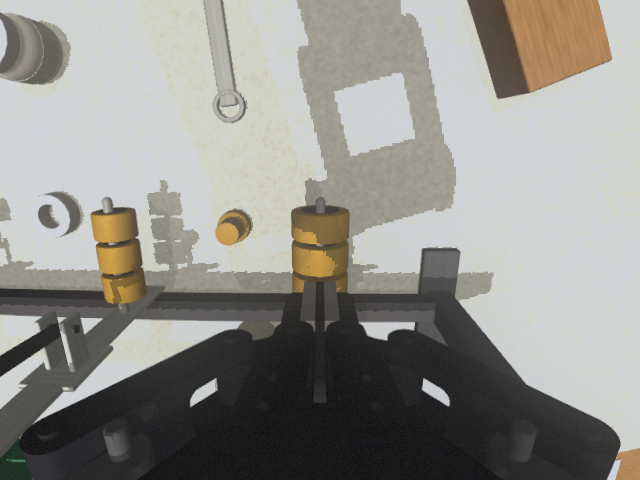

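View pics/scene7c.png

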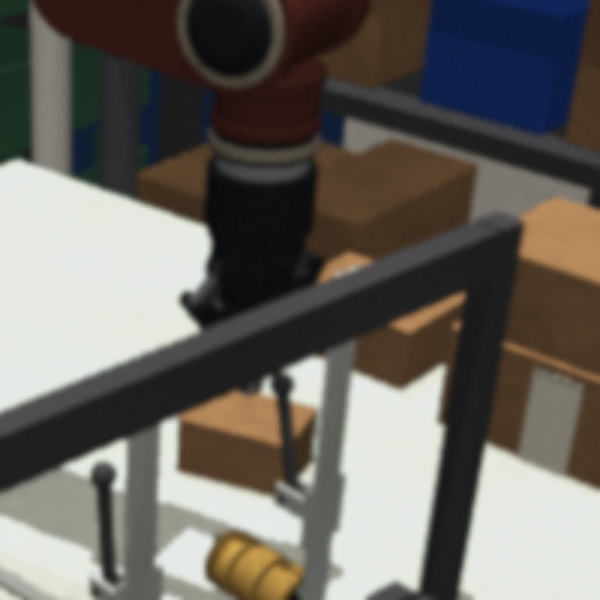

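```bash
cat >> h.py <<'E'
HL=np.array([.615,.1667,.165])
def arc(f,uv,H=HL):
    g=lambda th:proj(f,H+.085*(ou*np.sin(th)+np.array([0,0,np.cos(th)])))[0]-uv
    r=least_squares(lambda p:g(p[0]),[.3]);return r.x[0],r.fun,H+.085*(ou*np.sin(r.x[0])+np.array([0,0,np.cos(r.x[0])]))
E
python3 -c "
from h import *
th,e,B=arc(CAM['scene'],(394.3,178));print(th,e,B)
need(B+ou*.003+[0,0,.05],83.3)"
```

```text
0.19241292869458237 [ 0.00581224 -0.02073206] [0.59885676 0.16859743 0.24843138]
t 13.5 tcp [0.5637 0.1727 0.2281] yaw 83.39 F [ 0.4 -0.  -0.4] grip 0.004 zax [ 0. -0. -1.]
shift cm tool: [ 0.    3.24 -7.04] ('turn units', np.float64(0.02))
```

```bash
python3 -m crank '[[0,0,-2,0],[0,0,-2,0],[0,0,-2,0],[0,0.2,-1,0],[0,1.5,0,0],[0,1.5,0,0],[0,0,0,0],[0,0,0,0],[0,0,0,0]]' 0.4
python3 -m crank '[[0,0,1.5,0],[0,0,1.5,0],[0,0,1.5,0],[0,0,1,0],[0,0,0.8,0],[0,0,0.5,0],[0,0,0,0],[0,0,0,0]]'
python3 -m crank '[[0,0,0,0],[0,0,0,0],[0,0,0,0],[0,0,0,0],[0,0,0,0],[0,0,0,0],[0,0,0,0]]' 0
python3 -c "
from h import *
need([.5,.17,.2],83.3)
f=manip.grab_frame('wrist'); cv2.imwrite(f'pics/wrist8.png',f['img'][:,:,::-1])"
```

```text
time: 14.25
tool_pos: [0.5948, 0.1691, 0.2972]
tool_rot: [-0.0, 0.747, 0.665, -0.001]
contact_force: [-0.5, 0.3, 0.1]
gripper_width: 0.4
time: 14.92
tool_pos: [0.5952, 0.1691, 0.2298]
tool_rot: [-0.0, 0.747, 0.665, -0.0]
contact_force: [-0.4, 0.2, -0.1]
gripper_width: 0.399
time: 15.5
tool_pos: [0.5957, 0.1692, 0.2312]
tool_rot: [0.0, 0.747, 0.665, 0.001]
contact_force: [-0.4, -0.1, 4.9]
gripper_width: 0.168
t 15.6 tcp [0.5957 0.1692 0.2312] yaw 83.4 F [-0.7 -0.4  6. ] grip 0.167 zax [ 0.002  0.    -1.   ]
shift cm tool: [-1.02 -9.52  3.1 ] ('turn units', np.float64(0.02))
```

View pics/wrist8.png

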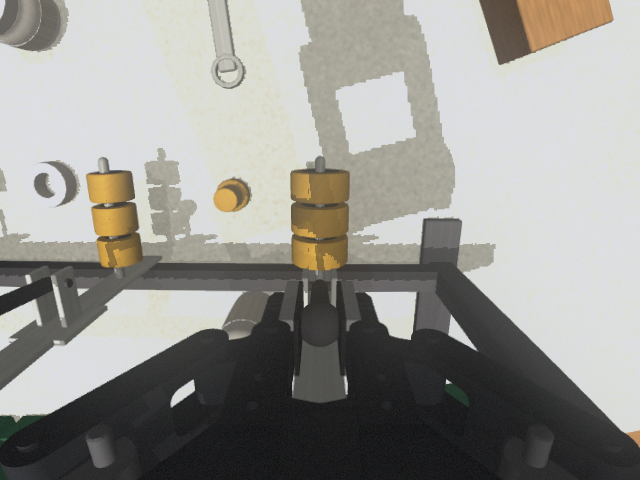

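```bash
python3 -m crank '[[0,-0.71,0.2,0],[0,-0.71,0.22,0],[0,-0.66,0.3,0],[0,-0.66,0.35,0],[0,-0.6,0.42,0],[0,-0.6,0.45,0],[0,-0.52,0.52,0],[0,-0.51,0.55,0],[0,0,0,0],[0,0,0,0]]'
python3 -c "
from h import *
f=manip.grab_frame('wrist'); cv2.imwrite(f'pics/wrist9.png',f['img'][:,:,::-1])"
```

```text
time: 16.48
tool_pos: [0.5446, 0.1746, 0.198]
tool_rot: [-0.001, 0.747, 0.665, -0.001]
contact_force: [-0.1, -0.5, -0.3]
gripper_width: 0.001
```

View pics/wrist9.png

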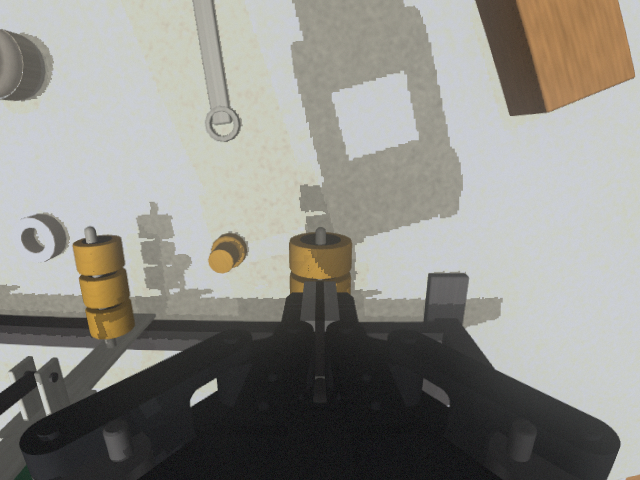

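```bash
python3 -c "
from h import *
f=manip.grab_frame('scene')['img'][100:250,320:470,::-1];cv2.imwrite('pics/scene9c.png',cv2.resize(f,None,fx=4,fy=4))
f=manip.grab_frame('top')['img'][150:260,170:330,::-1];cv2.imwrite('pics/top9c.png',cv2.resize(f,None,fx=5,fy=5))"
```

```text
(no output)
```

View pics/scene9c.png

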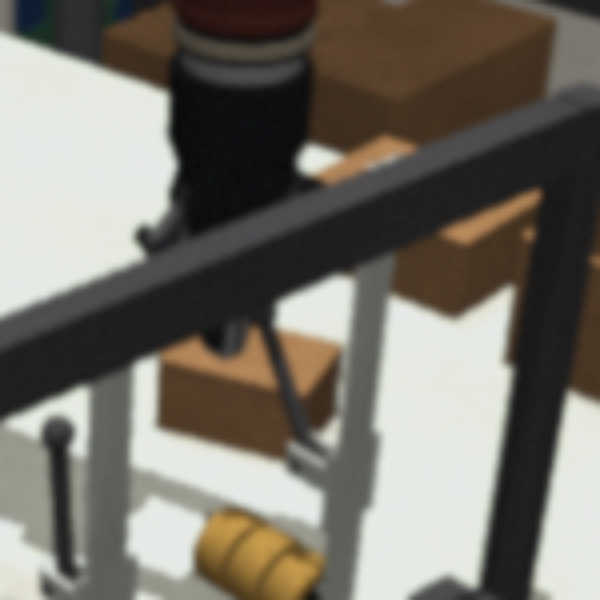

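View pics/top9c.png

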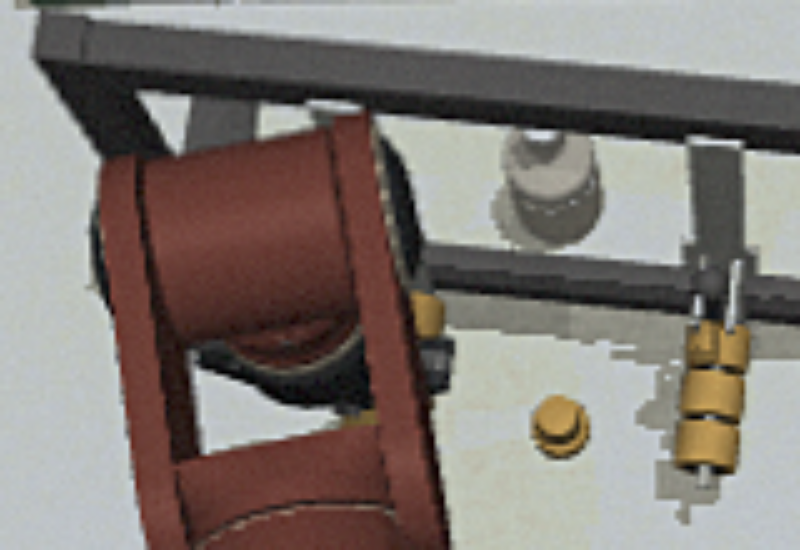

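```bash
python3 -c "
from h import *
f=CAM['scene']
for d in (15,20,25,30,35,40,45,50):
  t=np.radians(d);u=ou*np.sin(t)+np.array([0,0,np.cos(t)])
  print(d,((proj(f,HL+np.outer([0,.04,.06,.085],u))-[320,100])*4).round(0).tolist())
need(HL,83.3)"
```

```text
15 [[307.0, 455.0], [299.0, 388.0], [295.0, 354.0], [289.0, 310.0]]
20 [[307.0, 455.0], [294.0, 387.0], [288.0, 353.0], [280.0, 309.0]]
25 [[307.0, 455.0], [290.0, 387.0], [281.0, 352.0], [270.0, 309.0]]
30 [[307.0, 455.0], [285.0, 387.0], [275.0, 353.0], [261.0, 310.0]]
35 [[307.0, 455.0], [281.0, 388.0], [269.0, 354.0], [252.0, 312.0]]
40 [[307.0, 455.0], [277.0, 389.0], [263.0, 356.0], [244.0, 315.0]]
45 [[307.0, 455.0], [274.0, 391.0], [257.0, 359.0], [237.0, 319.0]]
50 [[307.0, 455.0], [270.0, 393.0], [252.0, 362.0], [230.0, 324.0]]
t 16.93 tcp [0.5461 0.1747 0.2   ] yaw 83.39 F [ 0.3 -0.1  0.1] grip 0.0 zax [ 0.  0. -1.]
shift cm tool: [-0.01  6.94  3.5 ] ('turn units', np.float64(0.02))
```

```bash
python3 -m crank '[[0,0,-2,0],[0,0,-2,0],[0,0,-2.5,0],[0,0,-2.5,0],[0,1.7,-1,0],[0,1.7,0,0],[0,1.8,0,0],[0,0,0,0],[0,0,0,0],[0,0,0,0]]'
python3 -c "
from h import *
need(HL+ou*.017+[0,0,.06],83.3)
f=manip.grab_frame('wrist'); cv2.imwrite(f'pics/wrist10.png',f['img'][:,:,::-1])"
```

```text
time: 17.77
tool_pos: [0.597, 0.1689, 0.2994]
tool_rot: [-0.0, 0.747, 0.665, -0.0]
contact_force: [0.2, 0.2, 0.8]
gripper_width: 0.0
t 17.87 tcp [0.5968 0.169  0.2997] yaw 83.42 F [-0.1  0.3 -0.3] grip 0.005 zax [-0.001  0.    -1.   ]
shift cm tool: [-0.01  0.14  7.47] ('turn units', np.float64(0.02))
```

View pics/wrist10.png

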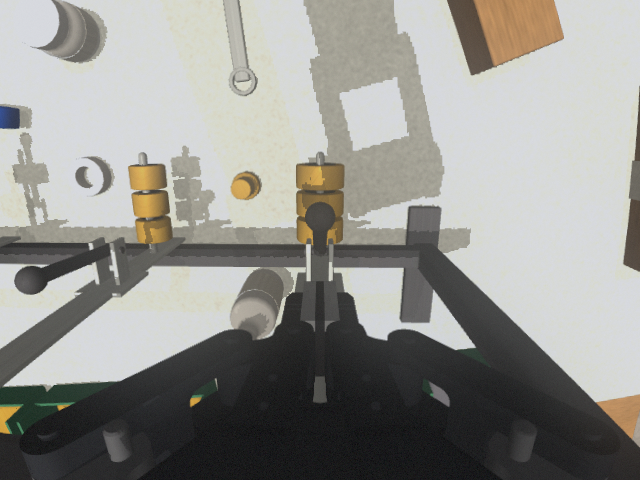

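```bash
python3 -m crank '[[0,0.1,2,0],[0,0,2,0],[0,0,1.5,0],[0,0,1,0],[0,0,0.8,0],[0,0,0,0],[0,0,0,0]]'
python3 -m crank '[[0,-0.7,0.2,0],[0,-0.7,0.3,0],[0,-0.7,0.4,0],[0,-0.7,0.6,0],[0,0,0,0],[0,0,0,0]]'
python3 -c "
from h import *
need(HL+ou*.062+[0,0,.006],83.3)
f=manip.grab_frame('wrist'); cv2.imwrite(f'pics/wrist11.png',f['img'][:,:,::-1])"
```

```text
time: 18.5
tool_pos: [0.5985, 0.1687, 0.2269]
tool_rot: [-0.0, 0.747, 0.665, -0.0]
contact_force: [-0.5, 0.3, 0.1]
gripper_width: 0.001
time: 19.0
tool_pos: [0.5697, 0.172, 0.2112]
tool_rot: [-0.0, 0.747, 0.665, -0.0]
contact_force: [0.6, -0.7, 0.7]
gripper_width: 0.0
t 19.1 tcp [0.5706 0.1719 0.2119] yaw 83.41 F [-0.  -0.3 -0.4] grip 0.001 zax [ 0. -0. -1.]
shift cm tool: [ 0.   -1.73  4.09] ('turn units', np.float64(0.02))
```

View pics/wrist11.png

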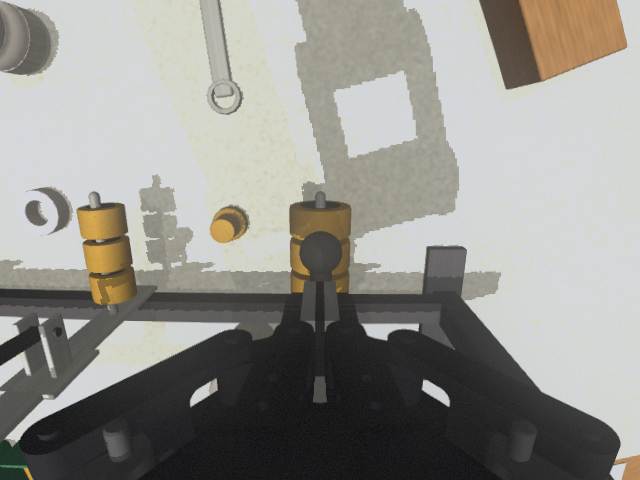

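Works: the ball is being pushed out ahead of the fingers. Continue out and down.

```bash
python3 -m crank '[[0,-0.5,0.5,0],[0,-0.4,0.6,0],[0,-0.4,0.6,0],[0,-0.2,0.6,0],[0,-0.2,0.6,0],[0,0,0.5,0],[0,0,0.3,0],[0,0,0,0],[0,0,0,0],[0,0,0,0]]'
python3 -c "
from h import *
need(HL+ou*.062+[0,0,.006],83.3)
f=manip.grab_frame('wrist'); cv2.imwrite(f'pics/wrist12.png',f['img'][:,:,::-1])"
```

```text
time: 19.98
tool_pos: [0.5541, 0.1738, 0.1751]
tool_rot: [0.0, 0.747, 0.665, 0.0]
contact_force: [0.1, 0.9, 0.5]
gripper_width: 0.003
t 20.08 tcp [0.5542 0.1739 0.1753] yaw 83.4 F [ 0.7 -0.2  0.2] grip 0.0 zax [ 0.001  0.    -1.   ]
shift cm tool: [-0.   -0.07  0.43] ('turn units', np.float64(0.02))
```

View pics/wrist12.png

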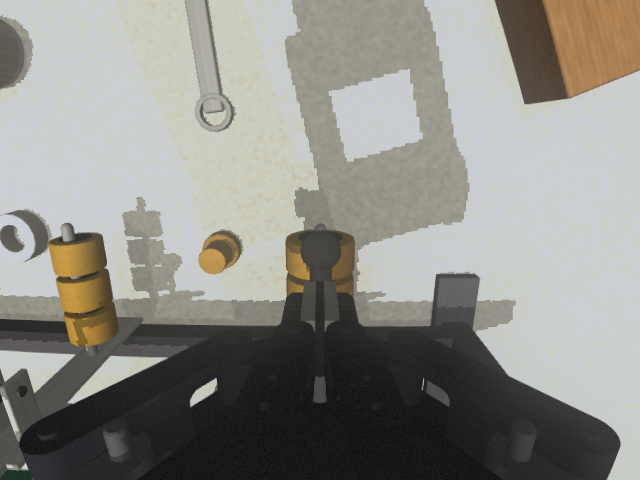

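```bash
python3 -m crank '[[0,0,0.3,0],[0,0,0.3,0],[0,0,0.2,0],[0,0,0,0],[0,0,0,0],[0,0,0,0]]'
python3 -m crank '[[0,0,-2,0],[0,0,-2,0],[0,0,-2,0],[0,-2,-2,0],[0,-3,0,0],[0,-3,0,0],[0,-3,0,0],[0,0,0,0],[0,0,0,0],[0,0,0,0]]'
python3 -c "
from h import *
need(HL+ou*.062+[0,0,.006],83.3)
f=manip.grab_frame('scene')['img'][100:250,320:470,::-1];cv2.imwrite('pics/scene13c.png',cv2.resize(f,None,fx=4,fy=4))
f=manip.grab_frame('wrist'); cv2.imwrite(f'pics/wrist13.png',f['img'][:,:,::-1])"
```

```text
time: 20.63
tool_pos: [0.5543, 0.174, 0.1697]
tool_rot: [0.0, 0.747, 0.665, 0.001]
contact_force: [-4.5, -0.9, 11.1]
gripper_width: 0.001
time: 21.47
tool_pos: [0.4449, 0.1865, 0.2469]
tool_rot: [0.0, 0.747, 0.665, 0.0]
contact_force: [-0.3, -0.1, -0.9]
gripper_width: -0.0
t 21.57 tcp [0.4453 0.1864 0.2469] yaw 83.37 F [-1.  -0.1 -0.8] grip -0.002 zax [ 0. -0. -1.]
shift cm tool: [1.000e-02 1.088e+01 7.590e+00] ('turn units', np.float64(0.01))
```

View pics/wrist13.png

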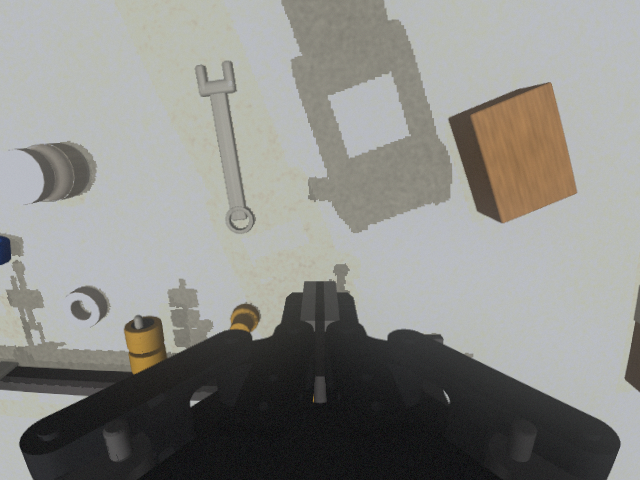

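View pics/scene13c.png

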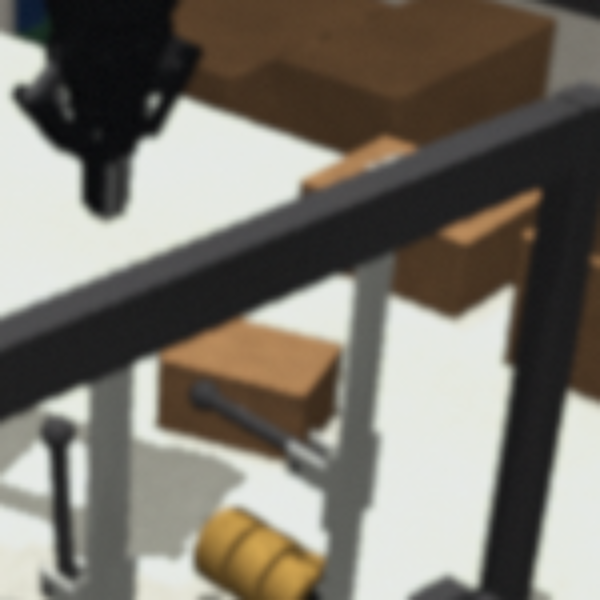

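```bash
cat >> h.py <<'E'
HS=np.array([.5707,-.2287,.165])
E
python3 -c "
from h import *
print(arc(CAM['scene'],(370.75,198.5)))
need(HS+ou*.0476+[0,0,.085],83.3)"
python3 -m crank '[[-3.5,0,0,0],[-3.5,0,0,0],[-3.5,0,0,0],[-3.5,0,0,0],[-3.5,0,0,0],[-3.5,0,0,0],[-3.5,0,0,0],[-3.5,0,0,0],[-3.5,0,0,0],[-3.5,0,0,0]]' 1
python3 -m crank '[[-3,0,0,0],[0,0,0,0],[0,0,0,0]]'
python3 -c "
from h import *
need(HS+ou*.0476+[0,0,.085],83.3)
f=manip.grab_frame('wrist'); cv2.imwrite(f'pics/wrist14.png',f['img'][:,:,::-1])"
```

```text
(np.float64(1.5743762014510292), array([-0.70203748, -0.04008307]), array([0.53058166, 0.17662226, 0.16469571]))
t 21.77 tcp [0.4451 0.1863 0.2467] yaw 83.37 F [-0.1 -0.1  0.6] grip -0.002 zax [-0. -0. -1.]
shift cm tool: [-39.77  12.51  -0.33] ('turn units', np.float64(0.01))
time: 22.6
tool_pos: [0.4039, -0.1632, 0.247]
tool_rot: [0.0, 0.747, 0.665, 0.0]
contact_force: [1.7, 0.1, -0.0]
gripper_width: 1.004
time: 22.85
tool_pos: [0.4006, -0.1922, 0.2467]
tool_rot: [-0.0, 0.748, 0.664, 0.0]
contact_force: [-0.2, 0.4, -0.5]
gripper_width: 1.002
t 22.95 tcp [ 0.401  -0.1906  0.2467] yaw 83.41 F [0.3 0.  0.1] grip 0.999 zax [-0.     0.001 -1.   ]
shift cm tool: [-1.83 12.54 -0.34] ('turn units', np.float64(0.02))
```

View pics/wrist14.png

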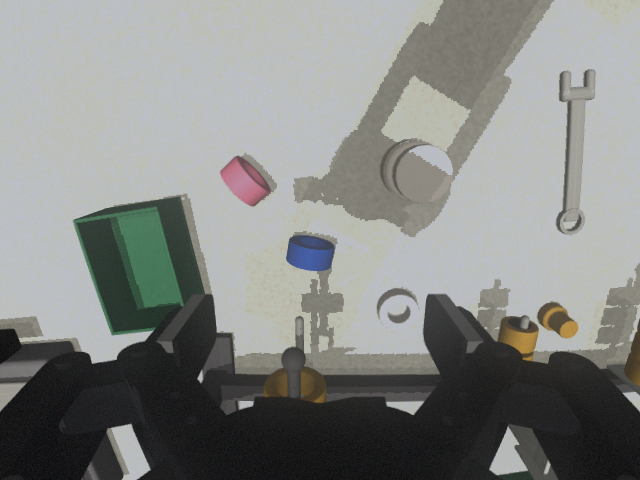

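```bash
python3 -m crank '[[-0.9,3,0,0],[-0.9,3,0,0],[0,3,0,0],[0,0,0,0],[0,0,0,0],[0,0,0,0]]'
python3 -c "
from h import *
need(HS+ou*.0476+[0,0,.085],83.3)
f=manip.grab_frame('wrist'); cv2.imwrite(f'pics/wrist15.png',f['img'][:,:,::-1])
for n,P in dict(ball=HS+ou*.085,bush=HS+ou*.0476+[0,0,-.011],top=HS+ou*.0476+[0,0,.014]).items(): print(n,proj(f,P))"
```

```text
time: 23.5
tool_pos: [0.4881, -0.218, 0.2466]
tool_rot: [-0.0, 0.746, 0.666, -0.0]
contact_force: [0.3, -0.1, -0.6]
gripper_width: 1.001
t 23.6 tcp [ 0.4877 -0.2184  0.247 ] yaw 83.45 F [ 0.1  0.2 -0.3] grip 1.005 zax [ 0. -0. -1.]
shift cm tool: [-0.06  3.6  -0.29] ('turn units', np.float64(0.03))
ball [[318.89926443 243.2875822 ]]
bush [[318.80820927 288.6146199 ]]
top [[318.67212553 304.33951761]]
```

View pics/wrist15.png

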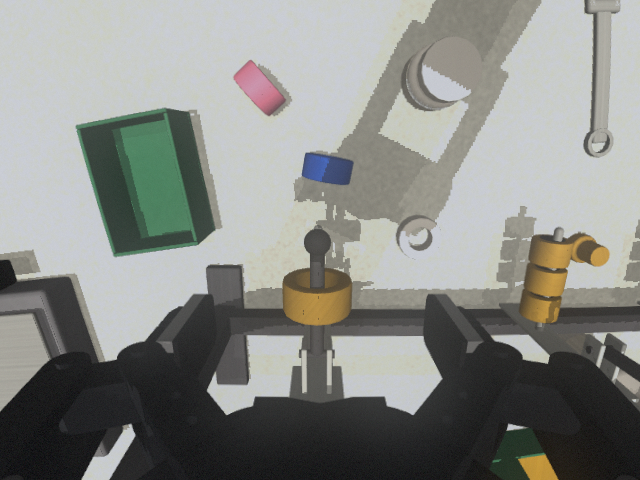

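```bash
python3 -m crank '[[-0.15,1.8,0,0],[0,1.8,0,0],[0,0,2,0],[0,0,2,0],[0,0,2,0],[0,0,2,0],[0,0,2,0],[0,0,1.3,0],[0,0,0,0],[0,0,0,0]]'
python3 -c "
from h import *
need(HS+ou*.0476+[0,0,-.031],83.3)
f=manip.grab_frame('wrist'); cv2.imwrite(f'pics/wrist16.png',f['img'][:,:,::-1])"
```

```text
time: 24.48
tool_pos: [0.5232, -0.2247, 0.1337]
tool_rot: [-0.0, 0.747, 0.665, -0.0]
contact_force: [0.4, -0.6, -0.0]
gripper_width: 0.998
t 24.58 tcp [ 0.5245 -0.2254  0.1356] yaw 83.4 F [ 0.4 -0.2  0.3] grip 1.001 zax [ 0.002 -0.001 -1.   ]
shift cm tool: [ 0.21 -0.13  0.16] ('turn units', np.float64(0.02))
```

View pics/wrist16.png

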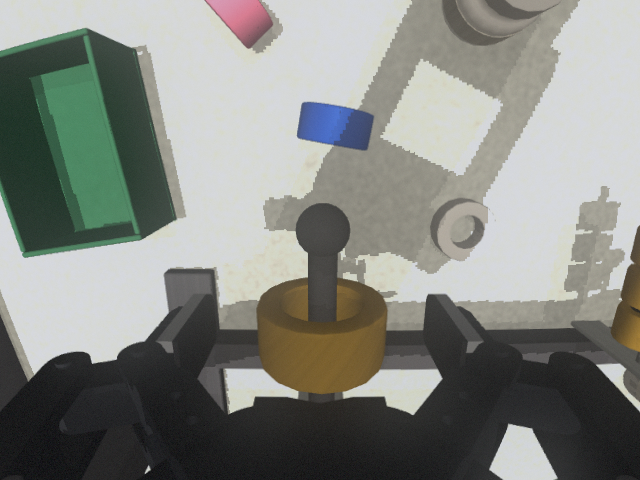

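```bash
python3 -m crank '[[0.07,-0.1,0.1,0],[0,0,0,0],[0,0,0,0],[0,0,0,0],[0,0,0,0],[0,0,0,0],[0,0,0,0],[0,0,0,0]]' 0.3
python3 -m crank '[[0,0,0,0],[0,0,0,0],[0,0,0,0]]' 0.3
python3 -c "
from h import *
need(HS+ou*.0476+[0,0,-.031],83.3)
f=manip.grab_frame('wrist'); cv2.imwrite(f'pics/wrist17.png',f['img'][:,:,::-1])"
```

```text
time: 25.3
tool_pos: [0.5232, -0.2244, 0.1339]
tool_rot: [0.001, 0.747, 0.665, 0.0]
contact_force: [-1.4, -0.5, 5.3]
gripper_width: 0.569
time: 25.55
tool_pos: [0.5232, -0.2243, 0.1339]
tool_rot: [0.001, 0.747, 0.665, 0.0]
contact_force: [-2.6, 1.7, 5.6]
gripper_width: 0.571
t 25.65 tcp [ 0.5232 -0.2243  0.1339] yaw 83.4 F [-2.2  0.9  6.6] grip 0.572 zax [ 0.001 -0.001 -1.   ]
shift cm tool: [ 0.12  0.   -0.01] ('turn units', np.float64(0.02))
```

View pics/wrist17.png

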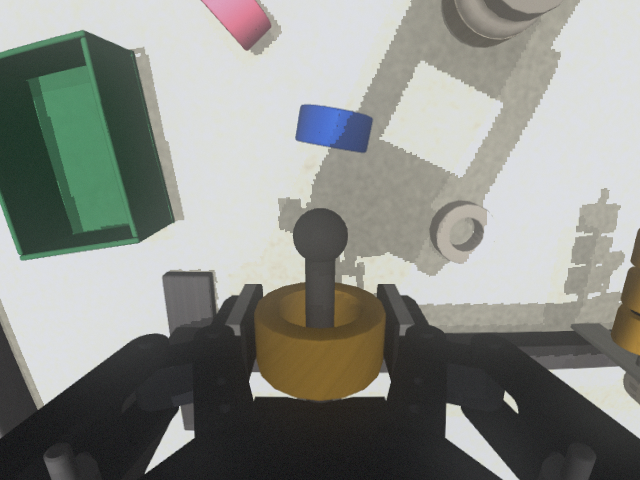

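```bash
python3 -m crank '[[0,0,0,0],[0,0,-0.4,0],[0,0,-0.4,0],[0,0,-0.3,0],[0,0,0,0],[0,0,0,0],[0,0,0,0]]' 0
python3 -c "
from h import *
need(HS+ou*.0476+[0,0,-.020],83.3)
f=manip.grab_frame('wrist'); cv2.imwrite(f'pics/wrist18.png',f['img'][:,:,::-1])"
```

```text
time: 26.28
tool_pos: [0.5226, -0.2239, 0.1433]
tool_rot: [-0.0, 0.747, 0.665, -0.0]
contact_force: [-0.7, 0.1, -3.5]
gripper_width: 0.573
t 26.38 tcp [ 0.5226 -0.2239  0.1434] yaw 83.4 F [ 0.4  0.2 -1.9] grip 0.569 zax [-0.001  0.    -1.   ]
shift cm tool: [ 0.08  0.07 -0.16] ('turn units', np.float64(0.02))
```

View pics/wrist18.png

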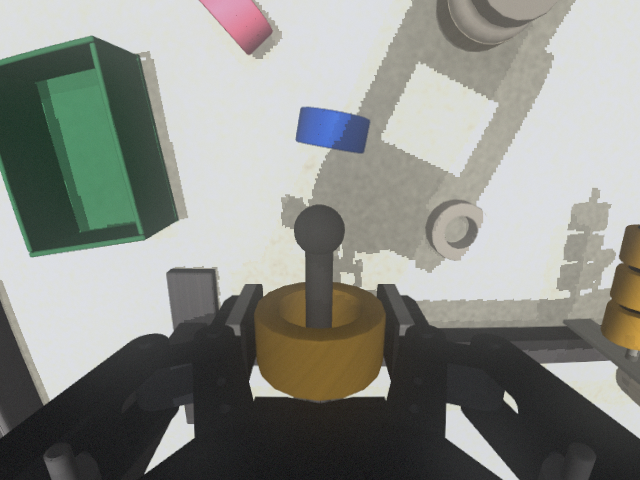

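```bash
python3 -m crank '[[0,0,-0.15,0],[0,-0.8,0,0],[0,-1.2,0,0],[0,-1.2,0,0],[0,-1.2,0,0],[0,-1.2,0,0],[0,-1.2,0,0],[0,-1.2,0,0],[0,0,0,0],[0,0,0,0]]'
python3 -c "
from h import *
need(HL+ou*.12+[0,0,-.0201],83.3)
f=manip.grab_frame('wrist'); cv2.imwrite(f'pics/wrist19.png',f['img'][:,:,::-1])"
```

```text
time: 27.27
tool_pos: [0.443, -0.2148, 0.1454]
tool_rot: [0.0, 0.747, 0.665, 0.0]
contact_force: [0.5, -0.5, -2.4]
gripper_width: 0.567
t 27.37 tcp [ 0.4437 -0.215   0.1456] yaw 83.4 F [ 0.2 -0.3 -2.8] grip 0.572 zax [ 0.001 -0.    -1.   ]
shift cm tool: [39.91  0.63  0.06] ('turn units', np.float64(0.02))
```

View pics/wrist19.png

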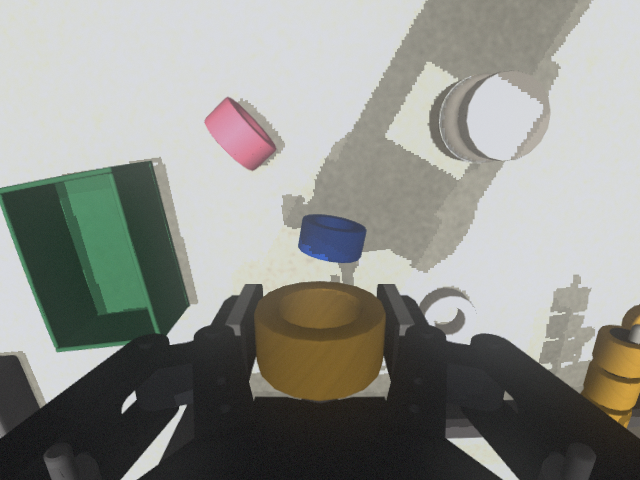

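```bash
python3 -m crank '[[3,0,-1,0],[3.5,0,-1,0],[3.5,0,0,0],[3.5,0,0,0],[3.5,0,0,0],[3.5,0,0,0],[3.5,0,0,0],[3.5,0,0,0],[3.5,0,0,0],[3.5,0,0,0]]'
python3 -m crank '[[3,0,1,0],[2,0,1,0],[0,0,0,0],[0,0,0,0],[0,0,0,0]]'
python3 -c "
from h import *
need(HL+ou*.12+[0,0,-.0201],83.3)
f=manip.grab_frame('wrist'); cv2.imwrite(f'pics/wrist20.png',f['img'][:,:,::-1])
print(proj(f,HL+ou*.085))
f=manip.grab_frame('scene')['img'][100:250,300:450,::-1];cv2.imwrite('pics/scene20c.png',cv2.resize(f,None,fx=4,fy=4))"
```

```text
time: 28.25
tool_pos: [0.4834, 0.13, 0.1655]
tool_rot: [0.0, 0.746, 0.665, 0.0]
contact_force: [0.8, 0.1, -2.2]
gripper_width: 0.569
time: 28.67
tool_pos: [0.489, 0.1773, 0.1454]
tool_rot: [0.0, 0.747, 0.665, -0.0]
contact_force: [-1.0, -0.0, -2.2]
gripper_width: 0.569
t 28.77 tcp [0.4893 0.1768 0.1459] yaw 83.34 F [ 0.   0.  -2.1] grip 0.573 zax [ 0.001 -0.    -1.   ]
shift cm tool: [0.47 0.6  0.1 ] ('turn units', np.float64(0.01))
[[330.3065197  407.04160032]]
```

View pics/wrist20.png

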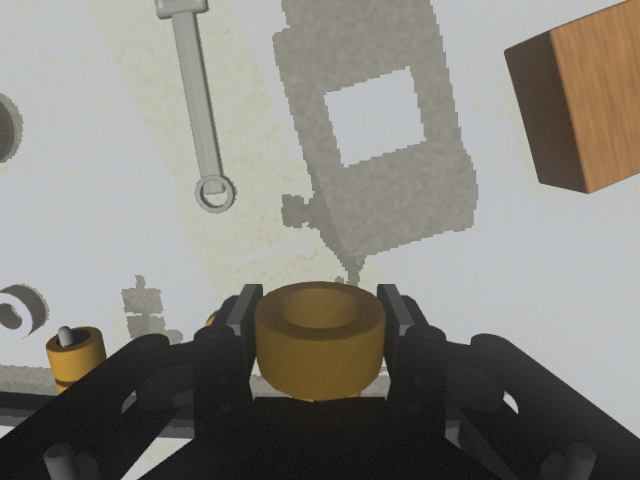

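View pics/scene20c.png

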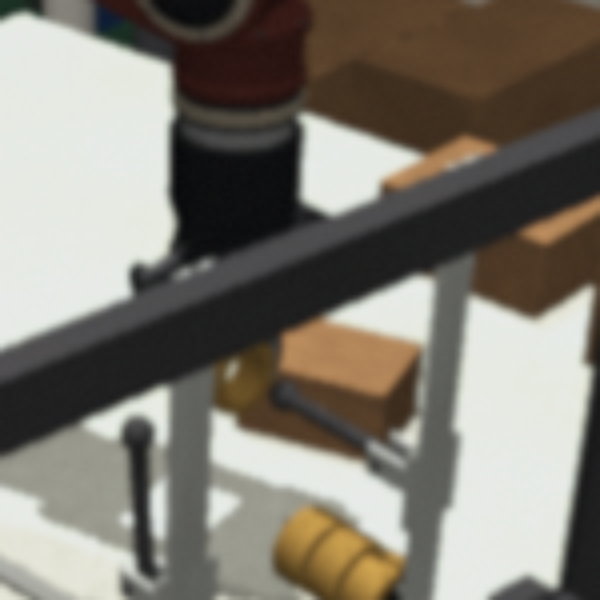

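```bash
python3 -m crank '[[0.47,0,0.1,0],[0,0,0,0],[0,0.5,0,0],[0,0.5,0,0],[0,0.5,0,0],[0,0.5,0,0],[0,0,0,0],[0,0,0,0]]'
python3 -c "
from h import *
need(HL+ou*.05+[0,0,-.0201],83.3)
f=manip.grab_frame('wrist'); cv2.imwrite(f'pics/wrist21.png',f['img'][:,:,::-1])
f=manip.grab_frame('scene')['img'][150:230,340:420,::-1];cv2.imwrite('pics/scene21c.png',cv2.resize(f,None,fx=7,fy=7,interpolation=cv2.INTER_CUBIC))"
```

```text
time: 29.53
tool_pos: [0.5095, 0.1798, 0.1442]
tool_rot: [-0.0, 0.747, 0.665, -0.0]
contact_force: [-0.0, -0.2, -2.6]
gripper_width: 0.569
t 29.63 tcp [0.5091 0.1799 0.1442] yaw 83.4 F [ 0.1  0.2 -3.5] grip 0.572 zax [-0. -0. -1.]
shift cm tool: [-0.08  5.67 -0.08] ('turn units', np.float64(0.02))
```

View pics/wrist21.png

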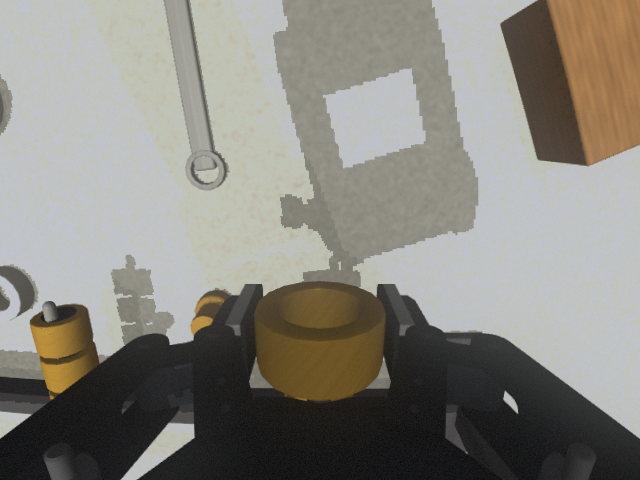

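View pics/scene21c.png

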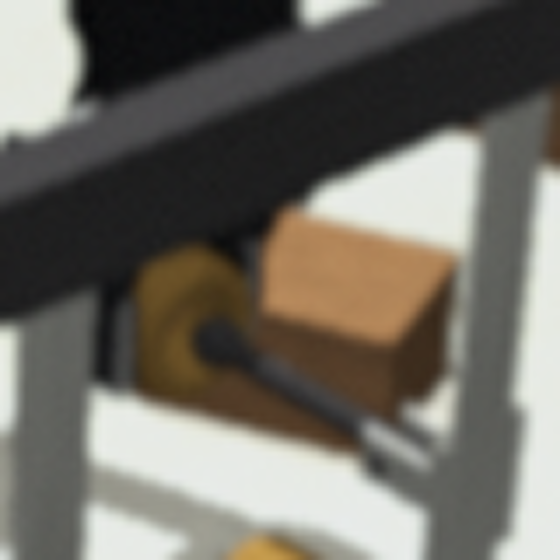

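```bash
python3 -m crank '[[-0.06,0.3,-0.08,0],[0,0.5,0,0],[0,0.5,0,0],[0,0.5,0,0],[0,0,0,0],[0,0,0,0]]'
python3 -c "
from h import *
need(HL+ou*.05+[0,0,-.0201],83.3)
f=manip.grab_frame('wrist'); cv2.imwrite(f'pics/wrist22.png',f['img'][:,:,::-1])"
```

```text
time: 30.23
tool_pos: [0.5274, 0.1771, 0.1451]
tool_rot: [-0.0, 0.747, 0.665, -0.0]
contact_force: [-0.1, -0.0, -2.1]
gripper_width: 0.573
t 30.33 tcp [0.5269 0.1772 0.1449] yaw 83.4 F [ 0.1  0.8 -3.8] grip 0.571 zax [-0.  0. -1.]
shift cm tool: [-0.03  3.87  0.  ] ('turn units', np.float64(0.02))
```

View pics/wrist22.png

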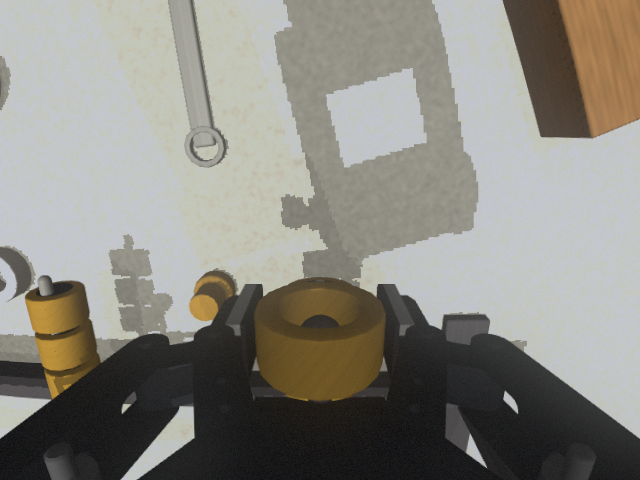

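Ball visible centred in the bore (321, 325). Go on in.

```bash
python3 -m crank '[[0,0.6,0,0],[0,0.7,0,0],[0,0.7,0,0],[0,0.6,0,0],[0,0.6,0,0],[0,0.6,0,0],[0,0,0,0],[0,0,0,0]]'
python3 -c "
from h import *
need(HL+ou*.05+[0,0,-.0311],83.3)
f=manip.grab_frame('wrist'); cv2.imwrite(f'pics/wrist23.png',f['img'][:,:,::-1])"
```

```text
time: 31.05
tool_pos: [0.565, 0.1728, 0.145]
tool_rot: [-0.0, 0.747, 0.665, -0.0]
contact_force: [-0.9, -0.4, -3.0]
gripper_width: 0.576
t 31.15 tcp [0.5646 0.1729 0.1449] yaw 83.4 F [ 0.4  0.2 -2.4] grip 0.568 zax [-0.001 -0.    -1.   ]
shift cm tool: [-0.03  0.08  1.1 ] ('turn units', np.float64(0.02))
```

View pics/wrist23.png

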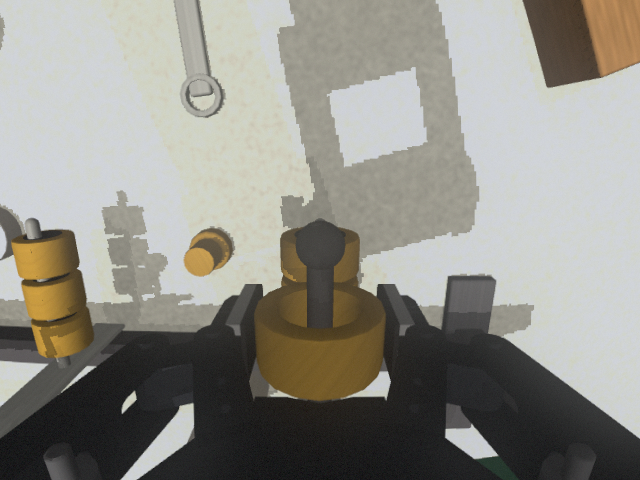

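```bash
python3 -m crank '[[-0.03,0,0.2,0],[0,0,0.2,0],[0,0,0.2,0],[0,0,0.2,0],[0,0,0.1,0],[0,0,0,0],[0,0,0,0]]'
python3 -m crank '[[0,0,0.1,0],[0,0,0.1,0],[0,0,0,0],[0,0,0,0]]'
python3 -c "
from h import *
need(HL+ou*.05+[0,0,-.0311],83.3)"
```

```text
time: 31.78
tool_pos: [0.5646, 0.1726, 0.1359]
tool_rot: [-0.0, 0.747, 0.665, -0.0]
contact_force: [-0.3, -0.0, -2.7]
gripper_width: 0.571
time: 32.12
tool_pos: [0.5648, 0.1726, 0.1342]
tool_rot: [0.0, 0.747, 0.665, 0.0]
contact_force: [0.3, 0.9, -2.4]
gripper_width: 0.569
t 32.22 tcp [0.5648 0.1726 0.1342] yaw 83.4 F [ 0.1  0.2 -1.7] grip 0.566 zax [ 0.  0. -1.]
shift cm tool: [0.   0.06 0.03] ('turn units', np.float64(0.02))
```

```bash
python3 -m crank '[[0,0,0.05,0],[0,0,0.05,0],[0,0,0,0],[0,0,0,0]]'
python3 -m crank '[[0,0,0.05,0],[0,0,0.05,0],[0,0,0,0],[0,0,0,0]]'
python3 -c "
from h import *
need(HL+ou*.05+[0,0,-.0311],83.3)"
```

```text
time: 32.55
tool_pos: [0.565, 0.1726, 0.134]
tool_rot: [0.0, 0.747, 0.665, 0.0]
contact_force: [-3.0, -0.5, 3.6]
gripper_width: 0.572
time: 32.88
tool_pos: [0.5651, 0.1726, 0.1338]
tool_rot: [0.0, 0.747, 0.665, 0.0]
contact_force: [-4.8, -0.7, 7.1]
gripper_width: 0.572
t 32.98 tcp [0.5651 0.1727 0.1338] yaw 83.41 F [-4.4 -0.8  7.6] grip 0.567 zax [ 0.001 -0.    -1.   ]
shift cm tool: [-0.01  0.02 -0.01] ('turn units', np.float64(0.02))
```

```bash
python3 -m crank '[[0,0,-0.05,0],[0,0,-0.05,0],[0,0,0,0],[0,0,0,0]]'
python3 -m crank '[[0,0,0,0],[0,0,0,0],[0,0,0,0],[0,0,0,0]]' 0.65
python3 -m crank '[[0,0,0,0],[0,0,0,0],[0,0,0,0],[0,0,0,0],[0,0,0,0],[0,0,0,0]]' 1
python3 -c "
from h import *
need(HL+ou*.05+[0,0,-.0311],83.3)
f=manip.grab_frame('wrist'); cv2.imwrite(f'pics/wrist24.png',f['img'][:,:,::-1])"
```

```text
time: 33.32
tool_pos: [0.565, 0.1726, 0.1339]
tool_rot: [0.0, 0.747, 0.665, 0.0]
contact_force: [-3.7, -1.8, 5.3]
gripper_width: 0.57
time: 33.65
tool_pos: [0.5646, 0.1726, 0.1326]
tool_rot: [-0.0, 0.747, 0.665, -0.0]
contact_force: [-0.8, 0.3, -0.1]
gripper_width: 0.652
time: 34.15
tool_pos: [0.5647, 0.1726, 0.1331]
tool_rot: [0.0, 0.747, 0.665, 0.0]
contact_force: [-0.5, 0.1, 0.0]
gripper_width: 1.002
t 34.25 tcp [0.5647 0.1726 0.1331] yaw 83.4 F [-0.2  0.1  0.5] grip 0.994 zax [ 0.  0. -1.]
shift cm tool: [-0.    0.06 -0.08] ('turn units', np.float64(0.02))
```

View pics/wrist24.png

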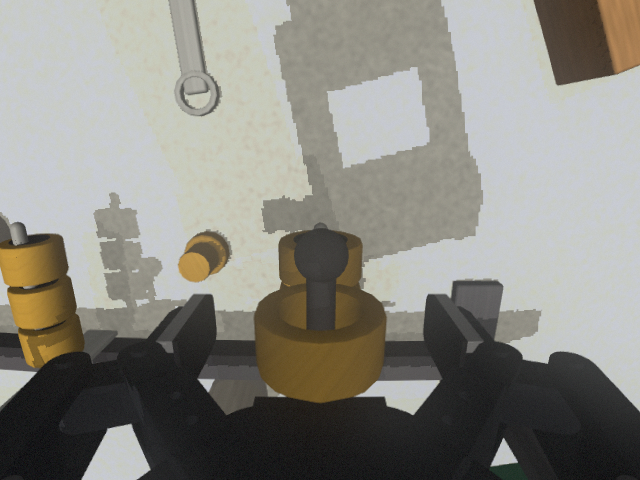

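```bash
python3 -m crank '[[0,0,-0.5,0],[0,0,-1,0],[0,0,-2,0],[0,0,-2.5,0],[0,0,-2.5,0],[0,0,-2.5,0],[0,-3,0,0],[0,-3,0,0],[0,0,0,0],[0,0,0,0]]'
python3 -c "
from h import *
need(HS+ou*.085+[0,0,.08],83.3)
f=manip.grab_frame('wrist'); cv2.imwrite(f'pics/wrist25.png',f['img'][:,:,::-1])
f=manip.grab_frame('scene')['img'][150:250,330:430,::-1];cv2.imwrite('pics/scene25c.png',cv2.resize(f,None,fx=6,fy=6,interpolation=cv2.INTER_CUBIC))"
```

```text
time: 35.13
tool_pos: [0.5045, 0.1797, 0.2443]
tool_rot: [0.001, 0.746, 0.666, 0.001]
contact_force: [-0.1, -0.3, 0.4]
gripper_width: 0.997
t 35.23 tcp [0.5057 0.1795 0.244 ] yaw 83.41 F [-0.1  0.3  0.1] grip 1.002 zax [ 0.002  0.    -1.   ]
shift cm tool: [-39.79   2.65  -0.11] ('turn units', np.float64(0.02))
```

View pics/wrist25.png

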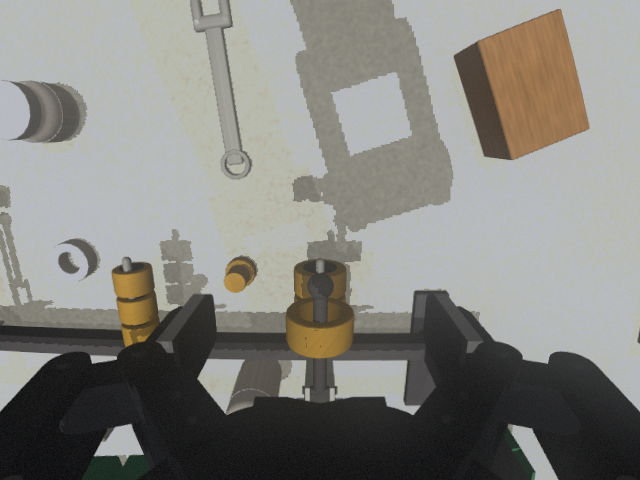

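View pics/scene25c.png

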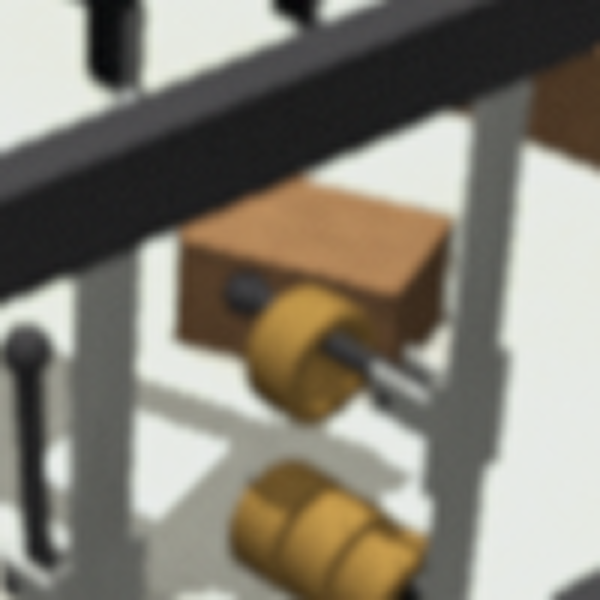

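```bash
python3 -m crank '[[-3.5,0,0,0],[-3.5,0,0,0],[-3.5,0,0,0],[-3.5,0,0,0],[-3.5,0,0,0],[-3.5,0,0,0],[-3.5,0,0,0],[-3.5,0,0,0],[-3.5,0,0,0],[-3.5,0,0,0]]' 0.5
python3 -m crank '[[-3,0,0,0],[-1.9,1,0,0],[0,1.5,0,0],[0,0,0,0],[0,0,0,0],[0,0,0,0]]'
python3 -c "
from h import *
need(HS+ou*.082-la*.001+[0,0,-.019],83.3)
f=manip.grab_frame('wrist'); cv2.imwrite(f'pics/wrist26.png',f['img'][:,:,::-1])"
```

```text
time: 36.17
tool_pos: [0.4649, -0.1705, 0.2433]
tool_rot: [0.0, 0.747, 0.665, 0.0]
contact_force: [1.5, 0.1, -1.1]
gripper_width: 0.499
time: 36.67
tool_pos: [0.484, -0.2196, 0.2429]
tool_rot: [-0.0, 0.747, 0.665, -0.0]
contact_force: [0.0, -0.3, -0.7]
gripper_width: 0.5
t 36.77 tcp [ 0.4839 -0.2192  0.2431] yaw 83.45 F [-0.6  0.1 -0.2] grip 0.498 zax [-0.  0. -1.]
shift cm tool: [-0.03  0.53  9.71] ('turn units', np.float64(0.02))
```

View pics/wrist26.png

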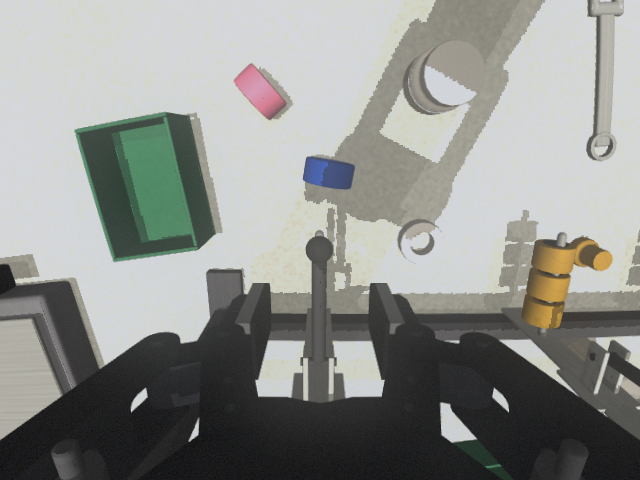

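```bash
python3 -m crank '[[0,0.5,2,0],[0,0,2,0],[0,0,2,0],[0,0,2,0],[0,0,1.5,0],[0,0,0.2,0],[0,0,0,0],[0,0,0,0]]'
python3 -m crank '[[0,0,0,0],[0,0,0,0],[0,0,0,0],[0,0,0,0],[0,0,0,0],[0,0,0,0],[0,0,0,0]]' 0
python3 -c "
from h import *
need(HS+ou*.082-la*.001+[0,0,-.019],83.3)
f=manip.grab_frame('wrist'); cv2.imwrite(f'pics/wrist27.png',f['img'][:,:,::-1])"
```

```text
time: 37.48
tool_pos: [0.4895, -0.2204, 0.1472]
tool_rot: [0.001, 0.746, 0.665, 0.0]
contact_force: [0.9, -0.3, 1.5]
gripper_width: 0.503
time: 38.07
tool_pos: [0.4899, -0.2204, 0.1479]
tool_rot: [0.001, 0.747, 0.665, 0.001]
contact_force: [-0.5, 1.7, 5.8]
gripper_width: 0.166
t 38.17 tcp [ 0.4899 -0.2204  0.1479] yaw 83.41 F [-0.3  2.2  6.7] grip 0.17 zax [ 0.002 -0.    -1.   ]
shift cm tool: [ 0.02 -0.08  0.19] ('turn units', np.float64(0.02))
```

View pics/wrist27.png

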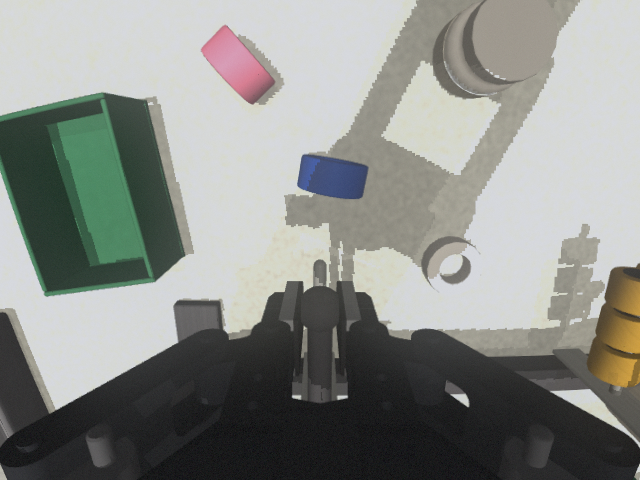

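```bash
python3 -m crank '[[0,0.03,-0.74,0],[0,0.1,-0.74,0],[0,0.16,-0.72,0],[0,0.22,-0.71,0],[0,0.28,-0.68,0],[0,0.35,-0.66,0],[0,0.4,-0.62,0],[0,0.45,-0.59,0],[0,0,0,0],[0,0,0,0]]'
python3 -c "
from h import *
need(HS+ou*.082-la*.001+[0,0,-.019],83.3)
f=manip.grab_frame('wrist'); cv2.imwrite(f'pics/wrist28.png',f['img'][:,:,::-1])"
```

```text
time: 39.05
tool_pos: [0.5147, -0.2234, 0.2]
tool_rot: [0.007, 0.747, 0.665, 0.005]
contact_force: [27.9, -5.6, -19.4]
gripper_width: 0.083
t 39.15 tcp [ 0.5146 -0.2234  0.1999] yaw 83.39 F [ 28.5  -5.2 -19.7] grip 0.081 zax [ 0.016 -0.003 -1.   ]
shift cm tool: [ 0.04 -2.66  5.34] ('turn units', np.float64(0.01))
```

View pics/wrist28.png

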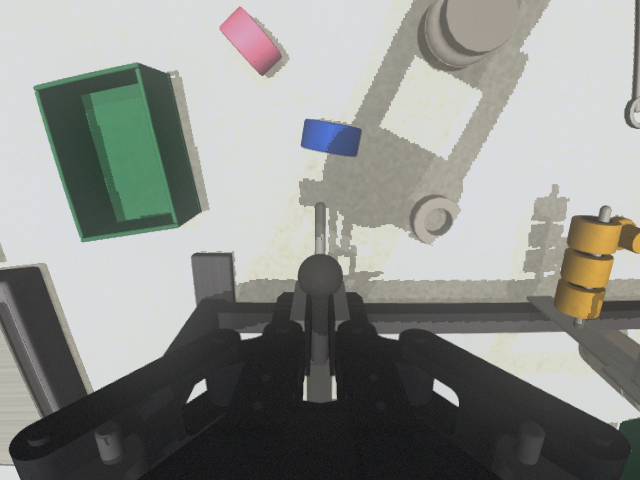

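```bash
python3 -m crank '[[0,0.4,0,0],[0,0.4,0,0],[0,0.5,-0.2,0],[0,0.5,-0.3,0],[0,0.5,-0.4,0],[0,0.5,-0.4,0],[0,0,0,0],[0,0,0,0]]'
python3 -c "
from h import *
need(HS+ou*.082-la*.001+[0,0,-.019],83.3)
f=manip.grab_frame('wrist'); cv2.imwrite(f'pics/wrist29.png',f['img'][:,:,::-1])"
```

```text
time: 39.87
tool_pos: [0.5371, -0.2257, 0.2133]
tool_rot: [0.0, 0.746, 0.665, 0.0]
contact_force: [4.1, -0.7, -6.0]
gripper_width: 0.051
t 39.97 tcp [ 0.5369 -0.2257  0.2131] yaw 83.43 F [ 5.9 -0.4 -7.3] grip 0.045 zax [ 0.001  0.    -1.   ]
shift cm tool: [ 0.   -4.81  6.71] ('turn units', np.float64(0.02))
```

View pics/wrist29.png

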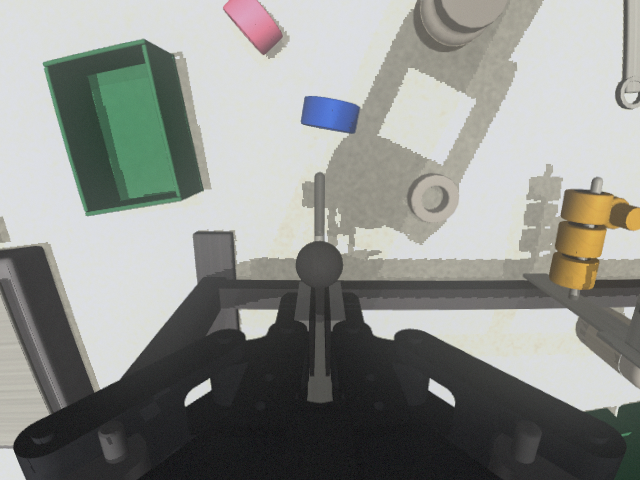

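```bash
python3 -m crank '[[0,0,0,0],[0,0,-1,0],[0,0,-2,0],[0,0,-2,0],[0,0,-2,0],[0,-2,-1,0],[0,-2.5,0,0],[0,-2,0,0],[0,0,0,0],[0,0,0,0]]' 0.3
python3 -m crank '[[0,0,0,0],[0,0,0,0],[0,0,0,0]]' 0
python3 -c "
from h import *
need(HS+ou*.095-la*.001+[0,0,.03],83.3)
f=manip.grab_frame('wrist'); cv2.imwrite(f'pics/wrist30.png',f['img'][:,:,::-1])
f=manip.grab_frame('scene')['img'][210:330,170:290,::-1];cv2.imwrite('pics/scene30c.png',cv2.resize(f,None,fx=5,fy=5,interpolation=cv2.INTER_CUBIC))"
```

```text
time: 40.85
tool_pos: [0.4716, -0.2187, 0.2958]
tool_rot: [0.001, 0.747, 0.665, 0.0]
contact_force: [0.5, -0.7, 0.5]
gripper_width: 0.296
time: 41.1
tool_pos: [0.4725, -0.2185, 0.2938]
tool_rot: [-0.0, 0.747, 0.665, -0.0]
contact_force: [-0.4, -0.2, -0.6]
gripper_width: -0.001
t 41.2 tcp [ 0.4724 -0.2184  0.2935] yaw 83.42 F [ 1.1 -0.4  0.3] grip 0.001 zax [-0.001  0.    -1.   ]
shift cm tool: [0.02 0.39 9.85] ('turn units', np.float64(0.02))
```

View pics/wrist30.png

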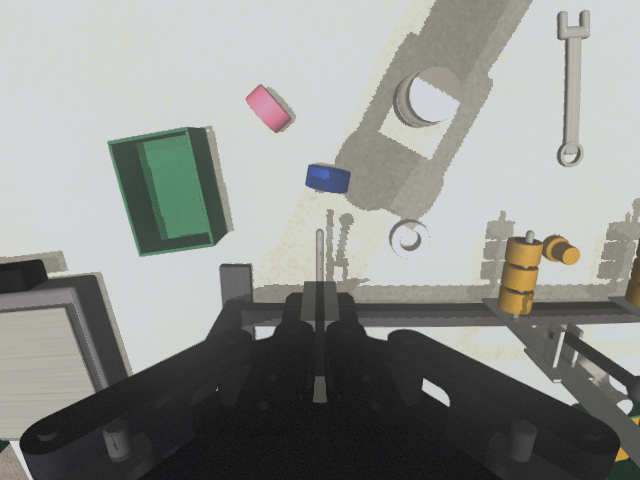

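View pics/scene30c.png

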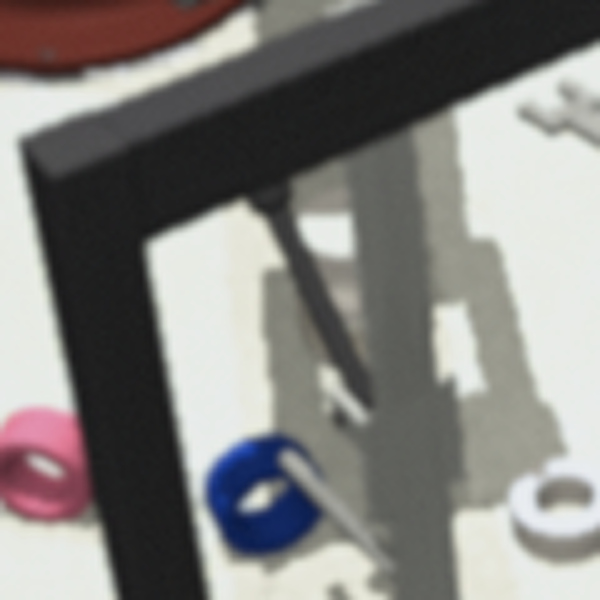

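```bash
python3 -c "
from h import *
th,e,B=arc(CAM['scene'],(223.8,248.5),HS-la*.001);print(np.degrees(th),e,B, .085*np.sin(th))"
python3 -m crank '[[0,0,2,0],[0,0,2,0],[0,0,2,0],[0,0,1.8,0],[0,0,1,0],[0,0,0.6,0],[0,0,0,0],[0,0,0,0]]'
python3 -c "
from h import *
need(HS+ou*.095-la*.001+[0,0,.03],83.3)
f=manip.grab_frame('wrist'); cv2.imwrite(f'pics/wrist31.png',f['img'][:,:,::-1])
f=manip.grab_frame('scene')['img'][210:330,170:290,::-1];cv2.imwrite('pics/scene31c.png',cv2.resize(f,None,fx=5,fy=5,interpolation=cv2.INTER_CUBIC))"
```

```text
42.1736857741817 [0.06696459 0.10542501] [ 0.51390609 -0.22303151  0.22799461] 0.05706732458657464
time: 42.07
tool_pos: [0.4724, -0.2185, 0.2004]
tool_rot: [0.0, 0.747, 0.665, 0.0]
contact_force: [-0.8, -0.6, 0.2]
gripper_width: 0.0
t 42.17 tcp [ 0.4728 -0.2188  0.2013] yaw 83.4 F [-0.9  0.   0.6] grip 0.001 zax [ 0.002 -0.001 -1.   ]
shift cm tool: [0.06 0.34 0.63] ('turn units', np.float64(0.02))
```

View pics/scene31c.png

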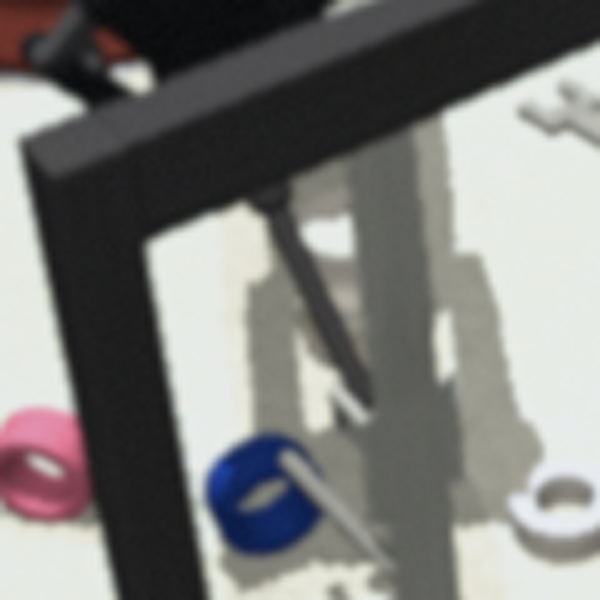

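```bash
python3 -m crank '[[0,1,0,0],[0,1,-0.2,0],[0,0.8,-0.5,0],[0,0.8,-0.5,0],[0,0.8,-0.4,0],[0,0.8,-0.3,0],[0,0.6,-0.2,0],[0,0.5,0,0],[0,0,0,0],[0,0,0,0]]'
python3 -c "
from h import *
need(HS+ou*.02-la*.001+[0,0,.06],83.3)
f=manip.grab_frame('wrist'); cv2.imwrite(f'pics/wrist32.png',f['img'][:,:,::-1])"
```

```text
time: 43.1
tool_pos: [0.5348, -0.2254, 0.22]
tool_rot: [-0.0, 0.747, 0.665, 0.0]
contact_force: [0.2, 0.7, -0.9]
gripper_width: -0.0
t 43.2 tcp [ 0.5344 -0.2254  0.2201] yaw 83.4 F [-0.6 -0.3 -0.5] grip 0.003 zax [-0.001  0.001 -1.   ]
shift cm tool: [-0.01  1.64 -0.49] ('turn units', np.float64(0.02))
```

View pics/wrist32.png

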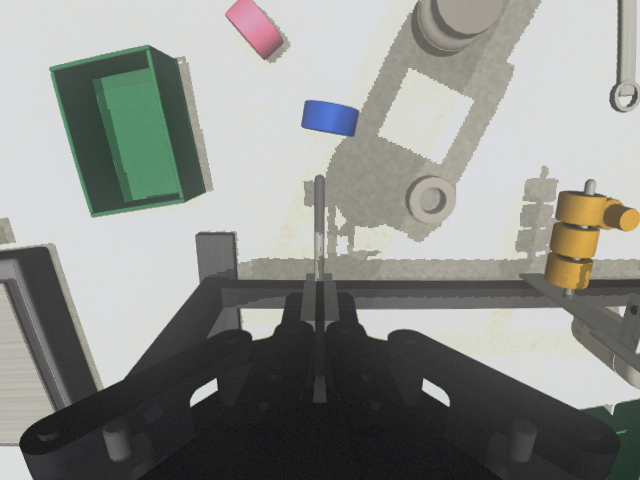

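Peg hidden behind the fingers; push the last 16 mm slowly, reading force.

```bash
python3 -m crank '[[0,0.5,-0.2,0],[0,0.5,0,0],[0,0.3,0,0],[0,0,0,0],[0,0,0,0]]'
python3 -m crank '[[0,0.2,0,0],[0,0.2,0,0],[0,0,0,0],[0,0,0,0]]'
python3 -c "
from h import *
need(HS+ou*.02-la*.001+[0,0,.06],83.3)
f=manip.grab_frame('scene')['img'][180:330,170:290,::-1];cv2.imwrite('pics/scene33c.png',cv2.resize(f,None,fx=4,fy=4,interpolation=cv2.INTER_CUBIC))"
```

```text
time: 43.67
tool_pos: [0.5479, -0.2271, 0.2227]
tool_rot: [0.0, 0.747, 0.665, 0.0]
contact_force: [0.7, 0.5, 0.1]
gripper_width: -0.003
time: 44.0
tool_pos: [0.5501, -0.2274, 0.2226]
tool_rot: [-0.002, 0.747, 0.665, -0.001]
contact_force: [-7.0, 1.4, 2.8]
gripper_width: 0.005
t 44.1 tcp [ 0.5501 -0.2274  0.2226] yaw 83.39 F [-6.8  0.2  3.1] grip 0.002 zax [-0.004  0.001 -1.   ]
shift cm tool: [ 0.01  0.06 -0.24] ('turn units', np.float64(0.02))
```

View pics/scene33c.png

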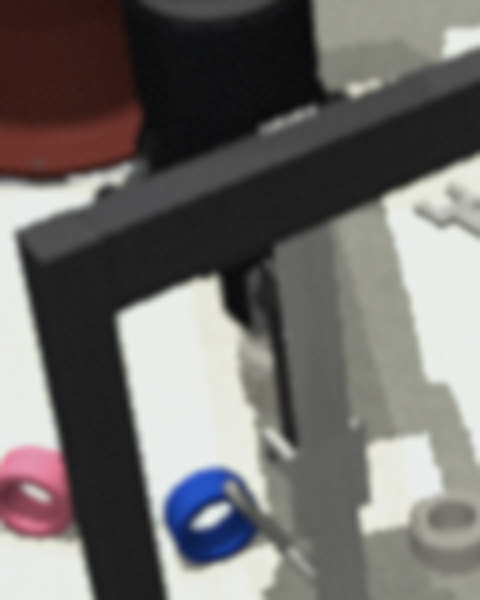

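```bash
python3 -m crank '[[0,-0.5,0,0],[0,-1.5,0,0],[0,-3,0,0],[0,-3,-1,0],[0,-3,-2,0],[0,-3,-2,0],[0,-3,-2,0],[0,-2,0,0],[0,0,0,0],[0,0,0,0]]'
python3 -c "
from h import *
need(HS,83.3)
f=manip.grab_frame('wrist'); cv2.imwrite(f'pics/wrist34.png',f['img'][:,:,::-1])
f=manip.grab_frame('top')['img'][150:290,170:490,::-1];cv2.imwrite('pics/top34c.png',cv2.resize(f,None,fx=2.5,fy=2.5,interpolation=cv2.INTER_CUBIC))
f=manip.grab_frame('scene')['img'][150:350,160:440,::-1];cv2.imwrite('pics/scene34c.png',cv2.resize(f,None,fx=2.8,fy=2.8,interpolation=cv2.INTER_CUBIC))"
```

```text
time: 44.98
tool_pos: [0.3626, -0.2059, 0.2934]
tool_rot: [0.001, 0.747, 0.665, 0.0]
contact_force: [-0.8, 0.6, -1.0]
gripper_width: -0.0
t 45.08 tcp [ 0.3631 -0.2057  0.2923] yaw 83.41 F [0.2 0.4 0.2] grip -0.0 zax [ 0.  0. -1.]
shift cm tool: [ 0.09 20.89 12.73] ('turn units', np.float64(0.02))
```

View pics/scene34c.png

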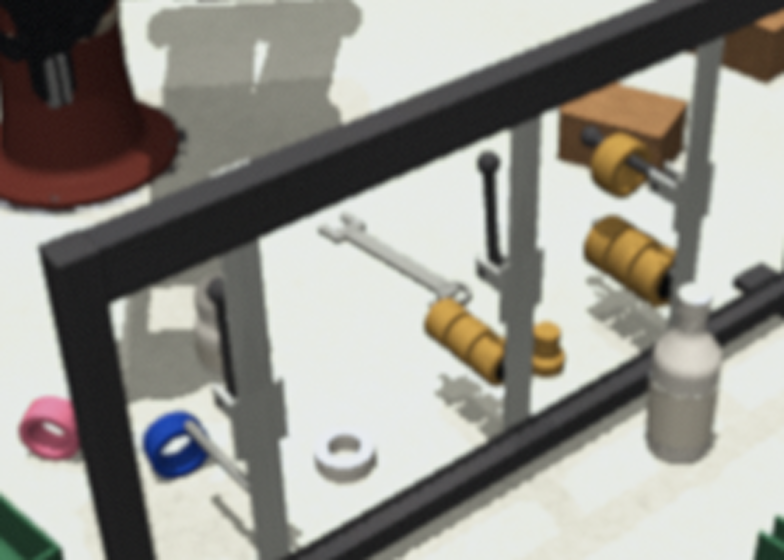

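View pics/top34c.png

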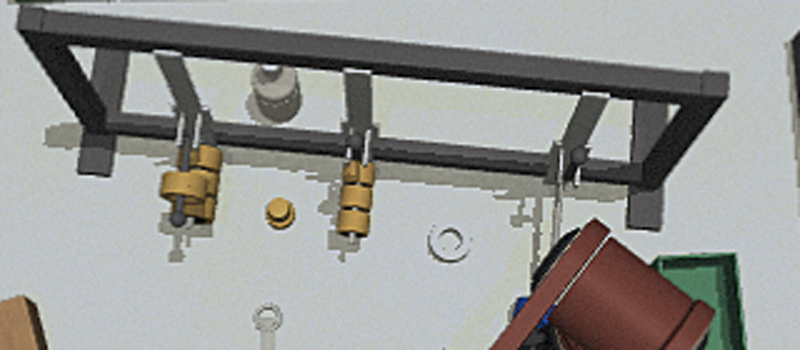

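View pics/wrist34.png

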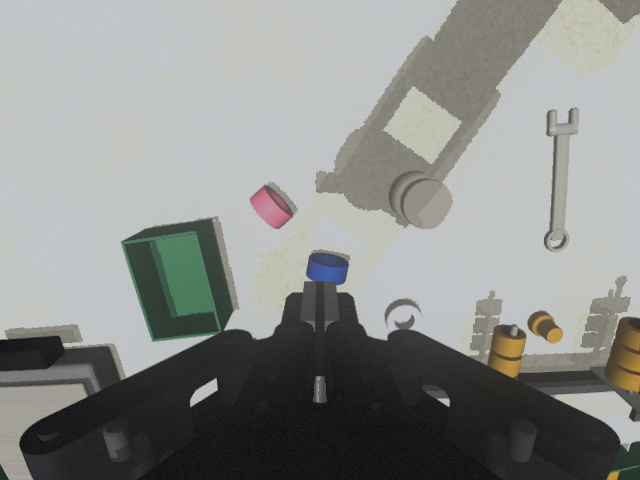

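```bash
python3 -c "
from h import *
H=HS-la*.001
print(arc(CAM['scene'],(237.1,253.6),H),arc(CAM['top'],(401.2,212.8),H))
for t in (0,.15): print(t,[proj(CAM[n],H+.085*(ou*np.sin(t)+np.array([0,0,np.cos(t)])))[0].round(1) for n in('scene','top')])
print(arc(CAM['scene'],(160+592/2.8,150+138/2.8)))
f=manip.grab_frame('scene')['img'][210:330,200:300,::-1];cv2.imwrite('pics/scene35c.png',cv2.resize(f,None,fx=5,fy=5,interpolation=cv2.INTER_CUBIC))"
```

```text
(np.float64(0.05496471783872281), array([ 0.79739473, -0.9745114 ]), array([ 0.56594554, -0.22914806,  0.24987163])) (np.float64(0.02550671184179317), array([0.28800809, 0.02036354]), array([ 0.56843025, -0.2294401 ,  0.24997235]))
0 [array([239.3, 253.8]), array([401.5, 212. ])]
0.15 [array([235.5, 250.8]), array([401.2, 217. ])]
(np.float64(1.5989186022961466), array([-1.41689018, -0.05214141]), array([0.5306145 , 0.1766184 , 0.16260992]))
```

View pics/scene35c.png

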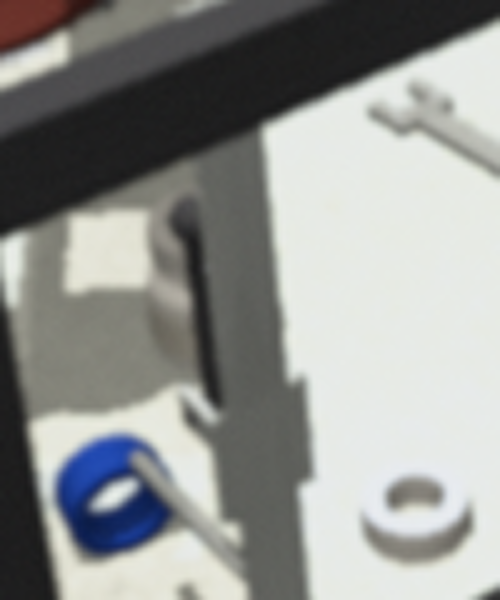

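```bash
python3 -c "
from plant import manip
print(manip.job_done()); print(manip.state()['time'])"
```

```text
the job is handed in; nothing more can be done
None
the job is handed in; nothing more can be done
```

I flipped the "large" peg down, moved the brass bush from the spare peg onto it, folded the spare peg back up, and handed the job in at about 45 s. The simulator gave no verdict.

**What the last checks showed:**
- **Bush:** the last pictures show it released and hanging on the "large" peg, about 50 mm out from the hinge. When I set it down, the wrist force was about 7 N.
- **"Large" peg:** level against its stop, measured at about 1.57 to 1.60 rad.
- **Spare peg:** folded. The two cameras give 0.03 and 0.05 rad, against the 0.15 limit. It stopped firmly at 7 N when I pushed it in.
- **Everything else:** the small row's peg is still upright and the bystanders show no visible movement. The robot is clear of everything.

**What went wrong on the way:**
- **Strip struck:** on my first approach, with the gripper wide open, a finger linkage hit the top of the "large" strip. The wrist read about 50 N up and 32 N sideways. I backed off and came in another way. The limit is 40 N for the arm or gripper body. If the linkage counts as part of the body, this contact may have broken it.
- **Pinch slips:** pinching the ball slipped twice while flipping the "large" peg, and once partway through lifting the spare peg. I finished both movements by pushing with closed fingers.
- **Tilt:** the moves cannot change the tool's tilt, so I did everything with the gripper vertical.

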